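# Load the two-chute rotary bar feeder and index it with its spring pull ring

## Robot

A 6-joint arm with a two-finger parallel gripper is mounted at the origin on the work surface. World frame = base frame: x ahead of the robot, y to its left, z up, the work surface at z = 0. Lengths are in m, angles in rad, forces in N, time in s.
With the tool pointing down it reaches from about 0.375 to 0.9 m from the base axis. Payload 3.1 kg.
Tool frame: the origin (TCP) lies at the very end of the fingers, on their centre line; the grasp point (between the pads) lies 19 mm behind it (grip_depth is the distance from the TCP to the grasp point, in m); z points along the fingers, y is the line along which they close (so a half turn about z gives the same grasp; the last joint's range is limited). The gripper opens to 85 mm and grips with 20 to 120 N. Pads are 22 mm wide; open, the fingers measure 114 mm over their backs; the gripper's body (76 mm by 85 mm) begins 54 mm behind the grasp point. The pads swing forward as they close: fully open they stand 13 mm farther back than shut.
Start: joints at [-1.474, 0.527, 1.433, -0, 1.181, -0.178], TCP at [0.17, -0.602, 0.231] pointing down, gripper open.
Joint ranges: [-3.08, 3.08], [-0.75, 2.2], [0.22, 2.44], [-1.43, 4.57], [0, 2.65], [-2.85, 2.85]. Speed limits (rad/s): [2.79, 2.79, 3.14, 3.14, 3.14, 3.14].

## Interface

Orientations are given as a unit quaternion [x, y, z, w].
In Python, from station import * gives the robot as it stands.
- The arm moves only by the tool apply_moves, never from a script. Its argument "plan" is a list of rows, each a list of 7 numbers: the shift along the tool's x, y, z in m, then the turn, a rotation vector about the tool's x, y, z in rad, then the gripper command: -1 is fully open, 1 is shut, values between are in proportion. In form: [[dx, dy, dz, wx, wy, wz, jaw], ...]. A call has 1 to 8 rows; each row shifts and turns the commanded pose from where the row before left it, along the tool's axes as they then stand; what a row does not reach is not made up. A row lasts 1/8 s, in which the tool goes at most 62.5 mm and 10.7 degrees, less where a joint would pass 70% of its speed; a pose out of reach is approached as far as the arm can. A call is refused whole if a number of a shift passes 0.0625 or a number of a turn 0.188, either way. A call with a gripper value outside its range is refused whole. The fingers move at their own pace and stop on an object; "force" is the grip in N (left out, the last holds). Time passes only in rows, so rows that do not move let the fingers close. It gives the time, the measured TCP pose, the force, the opening and the grip force at its end, in the units of the state.
- sense(): the state, without advancing time (a new reading comes with each control period).
- snapshot(name): name is "scene" or "top"; returns the picture (384x512x3 uint8, red, green, blue); there is no depth.
- calibration(name): a dict with "camera_matrix" (3x3 intrinsics, pixels), "k1" (the pictures are not rectified: a ray, as slopes to the right and down, at radius r is drawn at 1 + k1 r^2 times it, then the intrinsics apply), "R" (3x3) and "t" (3): a world point X has camera coordinates R X + t. Camera axes: x right, y down, z forward; pixel columns grow to the right and rows downward; lengths in m; the calibration is good to about 2 mm. A picture is of the moment at which its call begins. calibration takes no time and is no camera call.
- sign_off(): hands the job in; it is judged then, once.
The state is a dict: "t": time; "q": joint angles; "qd": joint speeds; "tau": joint torques, N m; "tcp_pos": TCP position; "tool_rot": TCP orientation; "force": force on the tool from outside, world axes, zero at the start; "ft_torque": the same for the moment, N m; "finger_gap": opening from 0.0 (shut) to 1.0 (fully open); "gripper_force": force on a finger pad.
Only numpy, scipy, OpenCV 4.12 (cv2) and the standard library are available. Lean on these libraries where they do the work, as an engineer would, in place of code of your own. Each camera call takes 0.05 s, during which the arm holds its last target. There are 200 camera calls.

## Task

Load the rotary feeder: first put every silver-grey bar into the aluminium chute, then lift the red pull ring and turn the carousel to the next notch and on to the one after it, letting the pin drop fully home in each, and put every brass bar into the brass chute that now faces you. Each bar must lie flat across its own chute with its stub upward and its stub end at the red side wall, slid right down to the low end against the stop or the bar before it. Finally turn the carousel back one notch, leave it there with the pin fully home, and do not disturb the bur block, the glass dish or the drawer pull.

Things in the scene. Friction and masses are not known exactly. Their poses are not given: they have to be found in the camera images.
- hub (a point): point on the vertical turning axis of the rotary feeder (fixed blue round base, 284 mm across), 50 mm above the bench. x points to the feeder's back; -x is the loading side, facing the robot within 0.15 rad, open above; z up. On +x a clear guard, 40 mm above the chute floor there, top 160 mm above the bench, y within 52 mm, from 30 to 180 mm behind the axis, covers the chute at the back.
- carousel (a joint): angle of the grey carousel, rad, anticlockwise from above. Notches (slots in the index ring) at 0, 1.571 and 3.142, no further. 0: aluminium chute at the loading side, brass chute under the guard; 3.142: the reverse; 1.571: pull ring at the loading side, chutes sideways. Turns only with the pin lifted; friction about 1.2 N at the pull ring; play in a notch 0.02 rad either way. Starts at 0.
- plunger (a joint): lift of the spring index pin, m: 0 = fully home in a notch, 0.018 = as high as it goes. Below 0.010 it locks the carousel; let down between notches it rests on the index ring at 0.010. A spring pulls it down with 6 N at 0, growing to 12 N at 0.018.
- pull_ring (a point): centre of the red pull ring (round knob, 29 mm across, 16 mm high, axis vertical) on top of the index pin; 110 mm from the turning axis, 90 mm above the bench when the pin is home, at hub angle 90 degrees + carousel angle; turns with the carousel. Lift straight up, swing round the axis, let down. Below it: a pin housing 22 mm across up to 74 mm and the carousel's 34 mm wide arm up to 52 mm.
- lane_silver (a point): aluminium-floored chute: 80 mm wide inside, 115 long, walls 16 high, slippery floor sloping 25 degrees. Origin on the floor, mid-width, at the low outer stop, 122 mm from the axis, 62 mm above the bench. x outward, downhill; y across, to its RED wall (other wall white); z square to the floor, up. Loaded at carousel angle 0. A bar let go at x = -0.08 slides down; bars queue at x = -0.01, -0.03, -0.05.
- lane_brass (a point): brass-floored chute: 80 mm wide inside, 115 long, walls 16 high, slippery floor sloping 25 degrees. Origin on the floor, mid-width, at the low outer stop, 122 mm from the axis, 62 mm above the bench. x outward, downhill; y across, to its RED wall (other wall white); z square to the floor, up. Loaded at carousel angle 3.142. A bar let go at x = -0.08 slides down; bars queue at x = -0.01, -0.03, -0.05.
- silver0_mid (a point): centre (half-way up the flat bar) of a silver-grey cast bar, 72 long x 20 wide x 12 mm thick, about 170 g, lying on the bench stub upward at the start; may be absent. Axes: y along the bar towards its stub end, x across its width, z up out of the stub face.
- silver0_stub (a point): top of the round sprue stub (14 mm across, 9 mm high, so 21 mm above the bar's underside) on silver0's upper face, 26 mm from the bar's middle towards one end
- silver1_mid (a point): centre (half-way up the flat bar) of a silver-grey cast bar, 72 long x 20 wide x 12 mm thick, about 170 g, lying on the bench stub upward at the start; may be absent. Axes: y along the bar towards its stub end, x across its width, z up out of the stub face.
- silver1_stub (a point): top of the round sprue stub (14 mm across, 9 mm high, so 21 mm above the bar's underside) on silver1's upper face, 26 mm from the bar's middle towards one end
- silver2_mid (a point): centre (half-way up the flat bar) of a silver-grey cast bar, 72 long x 20 wide x 12 mm thick, about 170 g, lying on the bench stub upward at the start; may be absent. Axes: y along the bar towards its stub end, x across its width, z up out of the stub face.
- silver2_stub (a point): top of the round sprue stub (14 mm across, 9 mm high, so 21 mm above the bar's underside) on silver2's upper face, 26 mm from the bar's middle towards one end
- brass0_mid (a point): centre (half-way up the flat bar) of a yellow brass cast bar, 72 long x 20 wide x 12 mm thick, about 140 g, lying on the bench stub upward at the start; may be absent. Axes: y along the bar towards its stub end, x across its width, z up out of the stub face.
- brass0_stub (a point): top of the round sprue stub (14 mm across, 9 mm high, so 21 mm above the bar's underside) on brass0's upper face, 26 mm from the bar's middle towards one end
- brass1_mid (a point): centre (half-way up the flat bar) of a yellow brass cast bar, 72 long x 20 wide x 12 mm thick, about 140 g, lying on the bench stub upward at the start; may be absent. Axes: y along the bar towards its stub end, x across its width, z up out of the stub face.
- brass1_stub (a point): top of the round sprue stub (14 mm across, 9 mm high, so 21 mm above the bar's underside) on brass1's upper face, 26 mm from the bar's middle towards one end
- brass2_mid (a point): centre (half-way up the flat bar) of a yellow brass cast bar, 72 long x 20 wide x 12 mm thick, about 140 g, lying on the bench stub upward at the start; may be absent. Axes: y along the bar towards its stub end, x across its width, z up out of the stub face.
- brass2_stub (a point): top of the round sprue stub (14 mm across, 9 mm high, so 21 mm above the bar's underside) on brass2's upper face, 26 mm from the bar's middle towards one end
- bur_block: black block 60 x 130 x 40 mm with upright burs, a bystander; origin at the centre of its underside, z up
- glass_dish: square glass dish 75 x 75 x 45 mm, a bystander; origin at the centre of its underside, z up
- drawer_pull: dark steel bridge-shaped drawer pull, 195 mm long, 40 mm high, a bystander; origin at the centre of its underside, z up
There are look-alikes about, which are no part of the job. Leave any turquoise look-alike of the part that bears brass2_mid alone.

How it is judged:
On the way, in this order (a step that is already met when the one before it is completed fails the run):
1. every silver-grey bar lies in the aluminium chute, the right way round, at the low end (x of silver0_mid in the frame of lane_silver between -0.066 and 0 m and y of silver0_mid in the frame of lane_silver between -0.012 and 0.012 m and z of silver0_mid in the frame of lane_silver between 0 and 0.014 m and y of each of silver0_stub, silver1_stub, silver2_stub in the frame of lane_silver above 0.012 m and z of each of silver0_stub, silver1_stub, silver2_stub in the frame of lane_silver above 0.015 m and x of silver1_mid in the frame of lane_silver between -0.066 and 0 m and y of silver1_mid in the frame of lane_silver between -0.012 and 0.012 m and z of silver1_mid in the frame of lane_silver between 0 and 0.014 m and x of silver2_mid in the frame of lane_silver between -0.066 and 0 m and y of silver2_mid in the frame of lane_silver between -0.012 and 0.012 m and z of silver2_mid in the frame of lane_silver between 0 and 0.014 m), for 0.2 s.
2. the carousel stands in the middle notch with the pin home (value of joint carousel between 1.5208 and 1.6208 rad and value of joint plunger below 0.004 m), for 0.2 s.
3. the carousel stands in the last notch (brass chute at the loading side) with the pin home (value of joint carousel between 3.09159 and 3.19159 rad and value of joint plunger below 0.004 m), for 0.2 s.
4. every brass bar lies in the brass chute, the right way round, at the low end (x of brass0_mid in the frame of lane_brass between -0.066 and 0 m and y of brass0_mid in the frame of lane_brass between -0.012 and 0.012 m and z of brass0_mid in the frame of lane_brass between 0 and 0.014 m and y of each of brass0_stub, brass1_stub, brass2_stub in the frame of lane_brass above 0.012 m and z of each of brass0_stub, brass1_stub, brass2_stub in the frame of lane_brass above 0.015 m and x of brass1_mid in the frame of lane_brass between -0.066 and 0 m and y of brass1_mid in the frame of lane_brass between -0.012 and 0.012 m and z of brass1_mid in the frame of lane_brass between 0 and 0.014 m and x of brass2_mid in the frame of lane_brass between -0.066 and 0 m and y of brass2_mid in the frame of lane_brass between -0.012 and 0.012 m and z of brass2_mid in the frame of lane_brass between 0 and 0.014 m), for 0.2 s.
5. the carousel is back in the middle notch with the pin home (all of step 2), for 0.2 s.
At the end, for the whole second after the job is handed in: Each bar is in the chute of its own metal: within 12 mm of mid-width, centre 0 to 66 mm up from the stop, flat on the floor, stub up and on the red wall's side; the carousel is still, within 0.05 rad of its middle notch, the pin less than 4 mm from home (all of step 1 and all of step 4 and all of step 5 and velocity of joint carousel between -0.05 and 0.05 rad/s); the robot touches nothing.
It fails at once if the bur block is pushed more than 25 mm (distance of bur_block from where it was at the start of the episode above 0.025 m).
It fails at once if the glass dish is pushed more than 25 mm (distance of glass_dish from where it was at the start of the episode above 0.025 m).
It fails at once if the drawer pull is pushed more than 25 mm (distance of drawer_pull from where it was at the start of the episode above 0.025 m).
Of silver0, silver1, silver2 only 2 to 3 are there at a start; the rules pass over those that are not, and their reading is None.
Of brass0, brass1, brass2 only 2 to 3 are there at a start; the rules pass over those that are not, and their reading is None.
At some moment in a run one of silver0, silver1, silver2, brass0, brass1, brass2 may be knocked a few centimetres aside while the robot is not near it.
Once in a run the grip may slacken for a moment while it holds something.
It also fails if it takes over 210 s, if anything falls off the work surface, if the arm or the gripper's body presses on something with over 40 N, if the wrist force passes 120 N, or if a joint passes its speed limit or range.

## Working session

There is one attempt and no reset: what is moved stays moved. The work goes in short steps, Python scripts to look and compute and a tool call to move; the robot and the scene stay as the last step left them, time stands still between calls to the robot, and variables do not carry over. Pictures are saved under pics/ and viewed, at most 14 in all, crops included, and the job is handed in when it is done.

Besides the shell and the picture viewer there is one more tool, called as a command line: name --pt "numbers of a row" for each row, then --argument value for the rest. apply_moves: Moves the arm, as the interface text tells. Its arguments: {"type":"object","properties":{"plan":{"type":"array"},"force":{"type":"number"}},"required":["plan"]}

```bash
ls; mkdir -p pics; python3 - <<'E'
from station import *
import cv2,numpy as np
for n in("scene","top"):
    im=snapshot(n); cv2.imwrite(f"pics/{n}0.png",cv2.resize(im[:,:,::-1],(800,600),interpolation=cv2.INTER_CUBIC))
    cv2.imwrite(f"{n}_raw.png",im[:,:,::-1])
    c=calibration(n);print(n,{k:np.round(v,4).tolist() for k,v in c.items()})
print(sense())
E
```

```text
pics
scene {'camera_matrix': [[353.6302, 0.0, 251.0623], [0.0, 353.6302, 195.1547], [0.0, 0.0, 1.0]], 'k1': -0.0316, 'R': [[-0.6519, 0.7583, 0.0018], [0.6493, 0.5594, -0.5153], [-0.3917, -0.3347, -0.857]], 't': [0.3226, -0.2841, 1.1795]}
top {'camera_matrix': [[438.1486, 0.0, 260.1386], [0.0, 438.1486, 188.1566], [0.0, 0.0, 1.0]], 'k1': -0.1287, 'R': [[0.0281, -0.9993, 0.0263], [-0.9944, -0.0307, -0.1013], [0.102, -0.0233, -0.9945]], 't': [-0.0329, 0.5005, 1.1619]}
{'t': 0.1, 'q': array([-1.47449782e+00,  5.28405957e-01,  1.43377029e+00,  2.84703512e-05,
        1.18140301e+00, -1.78511566e-01]), 'qd': array([ 0.0001377 , -0.00276838, -0.00106198,  0.00122801,  0.00056854,
        0.00011636]), 'tau': array([-4.31869785e-04, -4.43305349e+01, -1.78586072e+01, -1.77390170e-04,
        3.87508524e-03, -1.36182598e-05]), 'tcp_pos': array([ 0.16956896, -0.60089104,  0.23041258]), 'tool_rot': array([ 9.90575024e-01,  1.36967639e-01,  5.39726985e-05, -9.91921180e-04]), 'force': array([ 0.28321215, -0.07647492, -0.38982963]), 'ft_torque': array([-0.02172663, -0.02284978, -0.00143379]), 'gripper_force': 0.0, 'finger_gap': 0.9976288150969613}
```

View pics/top0.png

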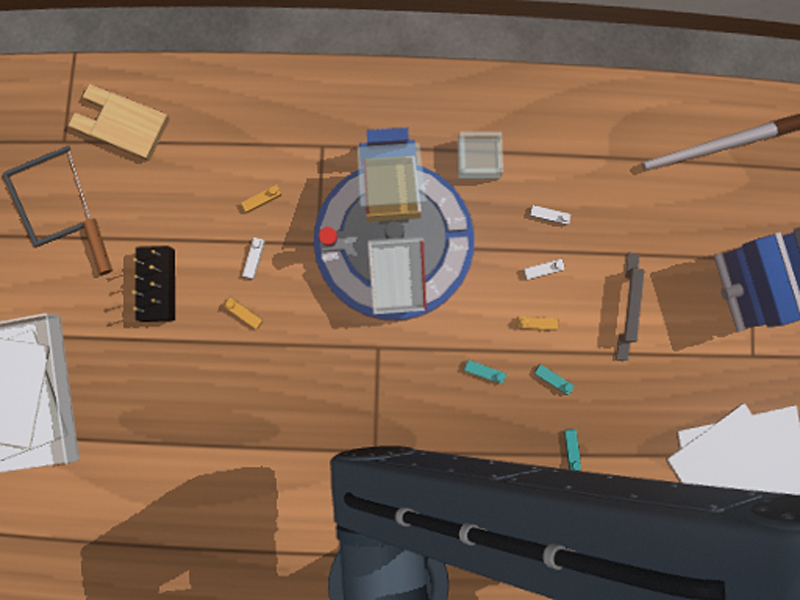

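View pics/scene0.png

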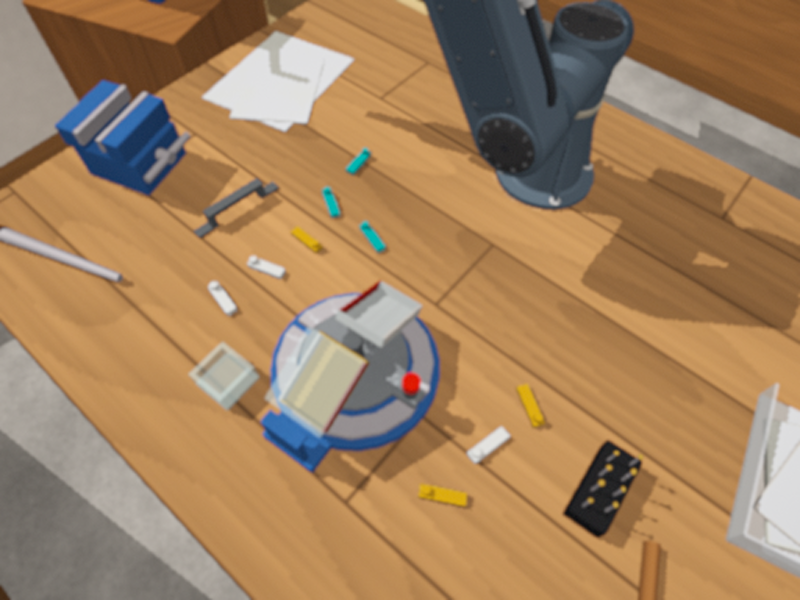

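```bash
cat > h.py <<'E'
import cv2,numpy as np
from scipy.optimize import least_squares,minimize
from scipy.spatial.transform import Rotation as Ro
from station import *
def cal(n):
    c=calibration(n);return [np.array(c[k]) for k in("camera_matrix","R","t")]+[np.array([float(c["k1"]),0,0,0])]
def proj(X,n):
    K,R,t,d=cal(n);return cv2.projectPoints(np.atleast_2d(X).astype(float),cv2.Rodrigues(R)[0],t,K,d)[0][:,0]
def ray(px,n):
    K,R,t,d=cal(n);u=cv2.undistortPoints(np.array(px,float).reshape(-1,1,2),K,d)[:,0]
    return -R.T@t,np.c_[u,np.ones(len(u))]@R
def atz(px,z,n="top"):
    o,d=ray(px,n);return o+d*((z-o[2])/d[:,2])[:,None]
def tri(pa,pb):
    oa,da=ray(pa,"top");ob,db=ray(pb,"scene");A=np.c_[da[0],-db[0]];s=np.linalg.lstsq(A,ob-oa,rcond=None)[0]
    P,Q=oa+s[0]*da[0],ob+s[1]*db[0];return (P+Q)/2,np.linalg.norm(P-Q)
def masks(im):
    h=cv2.cvtColor(im,cv2.COLOR_RGB2HSV);H,S,V=[h[...,i].astype(int) for i in range(3)]
    return dict(silver=((S<50)&(V>130)),brass=((H>=17)&(H<=27)&(S>170)&(V>130)),red=((H<5)|(H>175))&(S>190)&(V>120),
      blue=(H>105)&(H<125)&(S>130)&(V>60),turq=(H>80)&(H<96)&(S>120))
a=np.linspace(0,2*np.pi,16,endpoint=False)
BOX=np.array([[x,y,z] for x in(-.01,.01) for y in(-.036,.036) for z in(-.006,.006)])
STUB=np.array([[.007*np.cos(b),.026+.007*np.sin(b),z] for b in a for z in(.006,.015)])
def fit(mask,n,x0,z=.006):
    """pose of bar (x,y,yaw of bar y axis) maximising overlap with its mask"""
    K=6;ys,xs=np.nonzero(mask);x1,y1=xs.min()-6,ys.min()-6;w,h=xs.max()+7-x1,ys.max()+7-y1
    M=cv2.resize(mask[y1:y1+h,x1:x1+w].astype(np.float32),None,fx=K,fy=K,interpolation=cv2.INTER_LINEAR)>.5
    def cost(p):
        c,s=np.cos(p[2]),np.sin(p[2]);Rz=np.array([[s,c,0],[-c,s,0],[0,0,1]]) # col1 = bar y=(c,s)
        r=np.zeros(M.shape,np.uint8)
        for P in(BOX,STUB):
            q=(proj(P@Rz.T+[p[0],p[1],z],n)-[x1,y1]+.5)*K-.5
            cv2.fillConvexPoly(r,cv2.convexHull(np.round(q*16).astype(np.int32)),1,shift=4)
        return (M^(r>0)).sum()/M.sum()
    best=None
    for f in(0,np.pi):
        p=np.array(x0)+[0,0,f]
        S=np.vstack([p]+[p+d for d in np.diag([.006,.006,.15])])
        o=minimize(cost,p,method="Nelder-Mead",options=dict(initial_simplex=S,xatol=1e-4,fatol=1e-4))
        if best is None: best=[]
        best.append((o.fun,o.x))
    return sorted(best,key=lambda b:b[0])
def bars(im,n="top"):
    out=[];ms=masks(im)
    for k in("silver","brass"):
        N,L,st,ce=cv2.connectedComponentsWithStats(ms[k].astype(np.uint8),connectivity=8)
        for i in range(1,N):
            if not 120<st[i,4]<600: continue
            P=atz(ce[i:i+1],.01,n)[0]
            ys,xs=np.nonzero(L==i);W=atz(np.c_[xs,ys],.012,n)[:,:2];u,s,vt=np.linalg.svd(W-W.mean(0),full_matrices=False)
            ln=2*np.sqrt(3)*s/np.sqrt(len(W))
            if not(.055<ln[0]<.095 and .012<ln[1]<.035): continue
            f=fit(L==i,n,[P[0],P[1],np.arctan2(vt[0,1],vt[0,0])])
            out.append((k,ce[i].round(1),st[i,4],ln.round(3),f))
    return out
E
python3 - <<'E'
from h import *
T=cv2.imread("top_raw.png")[:,:,::-1].copy();S=cv2.imread("scene_raw.png")[:,:,::-1].copy()
B=bars(T);tiles=[]
for k,c,ar,ln,f in B:
    print(k,c,ar,ln,[(round(g[0],3),g[1].round(4).tolist()) for g in f])
    x,y=(c+.5).astype(int);t=cv2.resize(T[y-20:y+20,x-20:x+20],(260,260),interpolation=cv2.INTER_CUBIC);cv2.putText(t,str(c),(5,15),0,.5,(0,0,0));tiles.append(t)
while len(tiles)<6:tiles.append(tiles[0]*0)
cv2.imwrite("pics/bars.png",np.vstack([np.hstack(tiles[:3]),np.hstack(tiles[3:6])])[:,:,::-1])
# feeder
pts={}
for n,im in(("top",T),("scene",S)):
    m=masks(im);N,L,st,ce=cv2.connectedComponentsWithStats(m["red"].astype(np.uint8))
    print(n,[(ce[i].round(1).tolist(),int(st[i,4])) for i in range(1,N) if st[i,4]>15])
    N,L,st,ce=cv2.connectedComponentsWithStats(m["blue"].astype(np.uint8))
    print(n,"blue",[(ce[i].round(1).tolist(),st[i].tolist()) for i in range(1,N) if st[i,4]>100])
x,y=252,150
cv2.imwrite("pics/feeder.png",np.hstack([cv2.resize(T[75:215,190:315],(400,448),interpolation=cv2.INTER_CUBIC),cv2.resize(S[175:310,165:290],(400,448),interpolation=cv2.INTER_CUBIC)])[:,:,::-1])
E
```

```text
silver [352.  136.9] 166 [0.071 0.02 ] [(np.float64(0.275), [0.6567, -0.2741, -1.7674]), (np.float64(0.275), [0.6567, -0.2741, 1.3742])]
silver [161.8 164.8] 202 [0.072 0.022] [(np.float64(0.093), [0.56, 0.2559, 2.8976]), (np.float64(0.093), [0.56, 0.2559, 6.0391])]
silver [347.7 172. ] 169 [0.071 0.02 ] [(np.float64(0.188), [0.5562, -0.2621, -1.2672]), (np.float64(0.188), [0.5562, -0.2621, 1.8744])]
top [([206.8, 149.4], 17)]
top blue [([497.6, 178.5], [484, 151, 28, 56, 679])]
scene [([262.6, 245.0], 101)]
scene blue [([78.7, 89.1], [36, 52, 77, 72, 2393]), ([213.2, 276.5], [168, 216, 112, 85, 1304])]
```

View pics/bars.png

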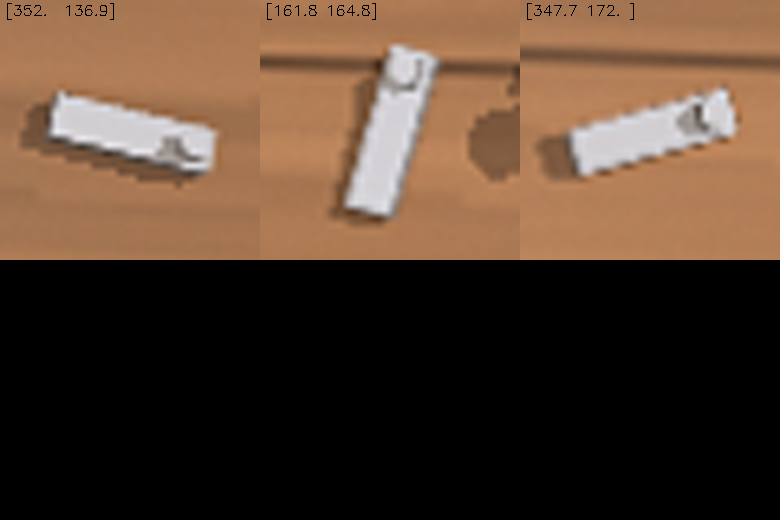

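View pics/feeder.png

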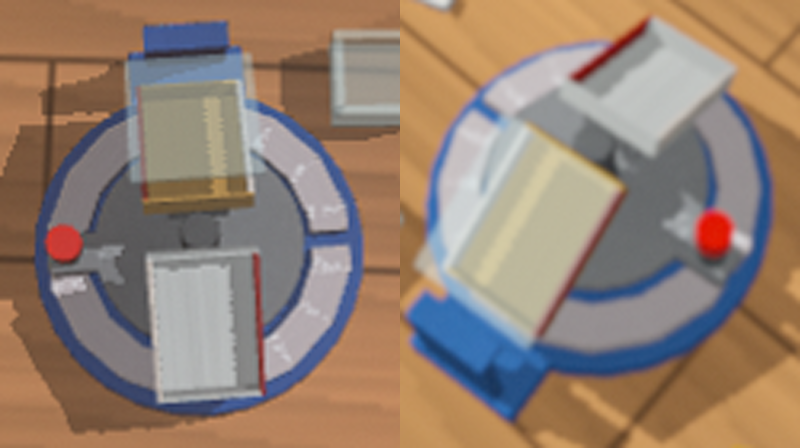

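```bash
python3 - <<'E'
from h import *
T=cv2.imread("top_raw.png")
S=cv2.imread("scene_raw.png")
h=cv2.cvtColor(T,cv2.COLOR_BGR2HSV)
for nm,(x,y) in dict(brass=(154,200),brass2=(166,128),brass3=(345,207),wood=(120,220),wood2=(330,150),ring=(210,151),blue=(290,190),blue2=(203,165),silv=(340,135),bright=(352,140),dk=(356,142)).items(): print(nm,h[y-1:y+2,x-1:x+2].reshape(-1,3)[::2].tolist())
E
```

```text
brass [[17, 166, 208], [17, 168, 207], [17, 167, 206], [18, 167, 209], [18, 168, 207]]
brass2 [[17, 168, 204], [17, 167, 203], [17, 167, 205], [17, 167, 205], [18, 166, 212]]
brass3 [[17, 164, 204], [17, 163, 205], [17, 165, 206], [17, 164, 207], [17, 165, 206]]
wood [[12, 132, 112], [12, 133, 111], [13, 135, 147], [13, 133, 159], [13, 132, 158]]
wood2 [[13, 126, 164], [13, 127, 163], [13, 127, 165], [13, 127, 165], [13, 126, 164]]
ring [[1, 189, 201], [1, 188, 201], [1, 186, 201], [1, 186, 203], [1, 188, 201]]
blue [[12, 111, 166], [13, 126, 186], [13, 127, 190], [13, 128, 193], [13, 124, 191]]
blue2 [[113, 109, 96], [113, 117, 100], [113, 120, 104], [146, 23, 77], [113, 113, 104]]
silv [[12, 73, 94], [135, 5, 214], [132, 6, 208], [11, 41, 105], [135, 5, 215]]
bright [[140, 4, 216], [143, 5, 212], [170, 4, 215], [13, 70, 91], [11, 45, 79]]
dk [[6, 17, 146], [8, 13, 161], [13, 65, 94], [13, 133, 117], [12, 132, 116]]
```

```bash
python3 - <<'E'
s=open("h.py").read()
s=s.replace("(H>=17)&(H<=27)&(S>170)&(V>130)","(H>=16)&(H<=27)&(S>148)&(V>110)").replace("(S>190)&(V>120)","(S>150)&(V>120)").replace("(S>130)&(V>60)","(S>95)&(V>60)")
s=s.replace("cv2.connectedComponentsWithStats(ms[k].astype(np.uint8),connectivity=8)","cv2.connectedComponentsWithStats(cv2.morphologyEx(ms[k].astype(np.uint8),cv2.MORPH_CLOSE,cv2.getStructuringElement(cv2.MORPH_ELLIPSE,(5,5))),connectivity=8)")
open("h.py","w").write(s)
E
python3 - <<'E'
from h import *
T=cv2.imread("top_raw.png")[:,:,::-1].copy();S=cv2.imread("scene_raw.png")[:,:,::-1].copy()
B=bars(T);tiles=[]
for k,c,ar,ln,f in B:
    print(k,c,ar,ln,[(round(g[0],3),g[1].round(4).tolist()) for g in f])
    if k=="brass":
        x,y=(c+.5).astype(int);t=cv2.resize(T[y-20:y+20,x-20:x+20],(260,260),interpolation=cv2.INTER_CUBIC);cv2.putText(t,str(c),(5,15),0,.5,(0,0,0));tiles.append(t)
cv2.imwrite("pics/brass.png",np.hstack(tiles)[:,:,::-1])
rg={}
E_={}
for n,im in(("top",T),("scene",S)):
    m=masks(im);N,L,st,ce=cv2.connectedComponentsWithStats(m["red"].astype(np.uint8))
    c=[(int(st[i,4]),ce[i]) for i in range(1,N) if st[i,4]>15];print(n,[(a,b.round(1).tolist()) for a,b in c]);rg[n]=max(c,key=lambda q:q[0])[1]
    N,L,st,ce=cv2.connectedComponentsWithStats(m["blue"].astype(np.uint8))
    pc=np.array([250,155]) if n=="top" else np.array([228,235])
    i=min(range(1,N),key=lambda i:np.linalg.norm(ce[i]-pc) if st[i,4]>200 else 1e9)
    print(n,"blue",ce[i],st[i])
    # outermost blue along rays
    o=[]
    for b in np.arange(0,2*np.pi,.05):
        r=np.arange(30,110,.5);x=(pc[0]+r*np.cos(b)).round().astype(int);y=(pc[1]+r*np.sin(b)).round().astype(int)
        ok=np.nonzero(m["blue"][y,x])[0]
        if len(ok):o.append([pc[0]+r[ok[-1]]*np.cos(b),pc[1]+r[ok[-1]]*np.sin(b)])
    E_[n]=np.array(o)
print("ring",tri(rg["top"],rg["scene"]))
def res(p):
    e=[]
    for n in E_:
        W=atz(E_[n],p[2],n)[:,:2];e.append(np.linalg.norm(W-p[:2],axis=1)-.142)
    return np.concatenate(e)
o=least_squares(res,[.58,0,.02],loss="soft_l1",f_scale=.003);print("hub",o.x,np.median(np.abs(res(o.x))))
E
```

```text
silver [352.2 137. ] 171 [0.072 0.019] [(np.float64(0.242), [0.6568, -0.2741, -1.7712]), (np.float64(0.242), [0.6568, -0.2741, 1.3704])]
silver [161.8 164.8] 204 [0.071 0.022] [(np.float64(0.084), [0.5602, 0.256, 2.8939]), (np.float64(0.084), [0.5602, 0.256, 6.0355])]
silver [348.  171.9] 174 [0.071 0.019] [(np.float64(0.156), [0.5566, -0.2629, -1.2726]), (np.float64(0.156), [0.5566, -0.2629, 1.869])]
brass [166.6 126.5] 185 [0.072 0.021] [(np.float64(0.17), [0.6686, 0.2484, 2.0775]), (np.float64(0.17), [0.6686, 0.2484, 5.2191])]
brass [155.2 200.1] 201 [0.073 0.021] [(np.float64(0.068), [0.4613, 0.2694, -2.147]), (np.float64(0.068), [0.4613, 0.2694, 0.9946])]
brass [343.8 206.5] 184 [0.07 0.02] [(np.float64(0.13), [0.4593, -0.2516, -1.5787]), (np.float64(0.13), [0.4593, -0.2516, 1.5629])]
top [(97, [209.5, 150.6])]
top blue [256.33693305 163.86825054] [201 107 102  97 926]
scene [(120, [262.7, 245.0])]
scene blue [215.88972603 274.64794521] [ 168  204  113   97 1460]
ring (array([0.58858025, 0.11685697, 0.08887193]), np.float64(0.0006638759608122923))Traceback (most recent call last
[... 1283 characters left out ...]
                  ~~~~~~~~^^^^^^^^^^^^^^^^^^^^^^^^^^^^^^
    return np.atleast_1d(self.fun(x))
                         ~~~~~~~~^^^
    return self.f(x, *self.args, **self.kwargs)
           ~~~~~~^^^^^^^^^^^^^^^^^^^^^^^^^^^^^^
  File "<stdin>", line 29, in res
  File "h.py", line 13, in atz
    o,d=ray(px,n);return o+d*((z-o[2])/d[:,2])[:,None]
        ~~~^^^^^^
  File "h.py", line 10, in ray
    K,R,t,d=cal(n);u=cv2.undistortPoints(np.array(px,float).reshape(-1,1,2),K,d)[:,0]
            ~~~^^^
  File "h.py", line 6, in cal
    c=calibration(n);return [np.array(c[k]) for k in("camera_matrix","R","t")]+[np.array([float(c["k1"]),0,0,0])]
ValueError: time passes only in moves, steps and waits
```

View pics/brass.png

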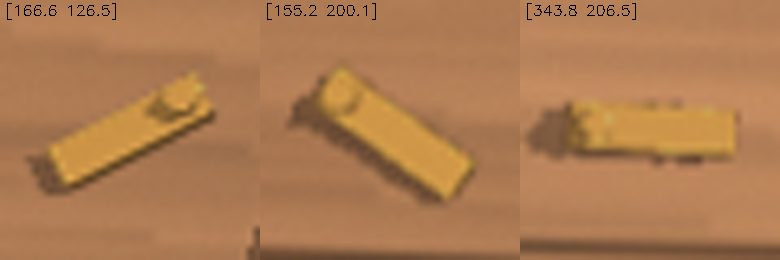

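```bash
python3 - <<'E'
s=open("h.py").read()
s=s.replace("def cal(n):\n    c=calibration(n);return","C={}\ndef cal(n):\n    if n not in C: C[n]=cal_(n)\n    return C[n]\ndef cal_(n):\n    c=calibration(n);return")
open("h.py","w").write(s)
E
python3 - <<'E'
from h import *
T=cv2.imread("top_raw.png")[:,:,::-1].copy();S=cv2.imread("scene_raw.png")[:,:,::-1].copy()
E_={}
for n,im in(("top",T),("scene",S)):
    m=masks(im);pc=np.array([250,155]) if n=="top" else np.array([228,235]);o=[]
    for b in np.arange(0,2*np.pi,.05):
        r=np.arange(30,110,.5);x=(pc[0]+r*np.cos(b)).round().astype(int);y=(pc[1]+r*np.sin(b)).round().astype(int)
        ok=np.nonzero(m["blue"][y,x])[0]
        if len(ok):o.append([pc[0]+r[ok[-1]]*np.cos(b),pc[1]+r[ok[-1]]*np.sin(b)])
    E_[n]=np.array(o)
def res(p): return np.concatenate([np.linalg.norm(atz(E_[n],p[2],n)[:,:2]-p[:2],axis=1)-.142 for n in E_])
o=least_squares(res,[.58,0,.02],loss="soft_l1",f_scale=.002);print("hub",o.x,np.median(np.abs(res(o.x))))
d=np.array([.5886,.1169])-o.x[:2];print(np.linalg.norm(d),np.arctan2(d[1],d[0])-np.pi/2)
B=bars(T);tiles=[]
for k,c,ar,ln,f in B:
    p=f[0][1];q=proj([p[0],p[1],.012],"scene")[0];x,y=(q+.5).astype(int)
    t=cv2.resize(S[y-20:y+20,x-20:x+20],(260,260),interpolation=cv2.INTER_CUBIC)
    for sg,col in((1,(0,255,0)),(-1,(255,0,255))):
        e=proj([p[0]+sg*.045*np.cos(p[2]),p[1]+sg*.045*np.sin(p[2]),.012],"scene")[0]
        cv2.circle(t,tuple(((e-[x-20,y-20])*6.5).astype(int).tolist()),4,col,-1)
    cv2.putText(t,f"{k} {p[2]:.2f}",(5,15),0,.5,(0,0,0));tiles.append(t)
cv2.imwrite("pics/bars2.png",np.vstack([np.hstack(tiles[:3]),np.hstack(tiles[3:6])])[:,:,::-1])
E
```

```text
hub [0.60207294 0.00669845 0.01004414] 0.0014829139435431626
0.11102207362076719 0.12165357610426608
```

View pics/bars2.png

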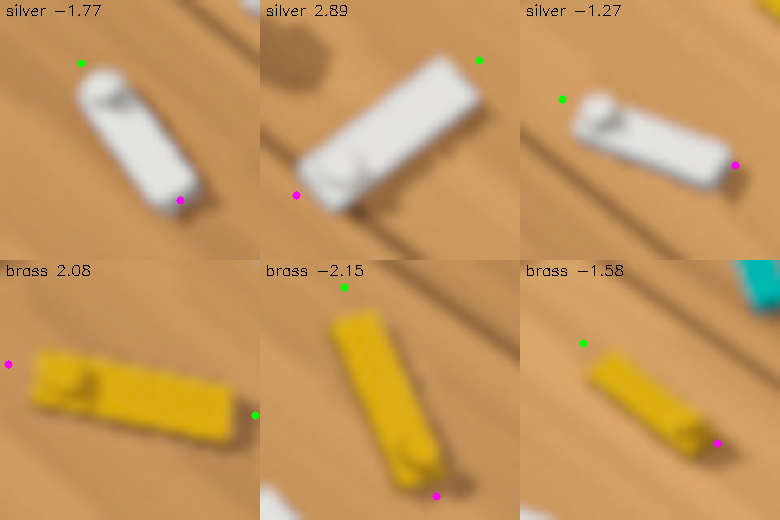

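```bash
cat > ov.py <<'E'
from h import *
def lane(p,hub,side=1,ca=0):
    """lane coords -> world. side=1 silver, -1 brass (opposite)"""
    x,y,yw=hub;b=yw+np.pi+ca+(0 if side==1 else np.pi);s,c=np.sin(np.radians(25)),np.cos(np.radians(25))
    o=np.array([x+.122*np.cos(b),y+.122*np.sin(b),.062]);r=np.array([np.cos(b),np.sin(b),0]);k=np.array([0,0,1.])
    X=c*r-s*k;Z=s*r+c*k;return o+np.atleast_2d(p)@np.array([X,np.cross(Z,X),Z])
def overlay(im,n,hub,K,box,ca=0):
    x0,x1,y0,y1=box;t=cv2.resize(im[y0:y1,x0:x1],None,fx=K,fy=K,interpolation=cv2.INTER_CUBIC)
    def pl(P,col,cl=False):
        q=((proj(P,n)-[x0,y0]+.5)*K-.5);cv2.polylines(t,[np.round(q*8).astype(np.int32)],cl,col,1,cv2.LINE_AA,3)
    for sd,col in((1,(0,255,0)),(-1,(255,0,255))):
        for z in(0,.016): pl(lane([[0,-.04,z],[0,.04,z],[-.115,.04,z],[-.115,-.04,z]],hub,sd,ca),col,True)
    b=np.linspace(0,2*np.pi,60);pl(np.c_[hub[0]+.142*np.cos(b),hub[1]+.142*np.sin(b),0*b],(255,255,0));
    g=hub[2]+np.pi/2+ca;c=[hub[0]+.11*np.cos(g),hub[1]+.11*np.sin(g)];pl(np.c_[c[0]+.0145*np.cos(b),c[1]+.0145*np.sin(b),0*b+.098],(0,255,255))
    return t
E
python3 - <<'E'
from ov import *
T=cv2.imread("top_raw.png")[:,:,::-1].copy();S=cv2.imread("scene_raw.png")[:,:,::-1].copy()
hub=(.602,.0067,.12)
a=overlay(T,"top",hub,4,(195,305,75,213));b=overlay(S,"scene",hub,3.2,(170,285,178,313))
h=min(len(a),len(b));cv2.imwrite("pics/ov.png",np.hstack([a[:h,:430],b[:h]])[:,:,::-1]);print(a.shape,b.shape)
E
```

```text
(552, 440, 3) (432, 368, 3)
```

View pics/ov.png

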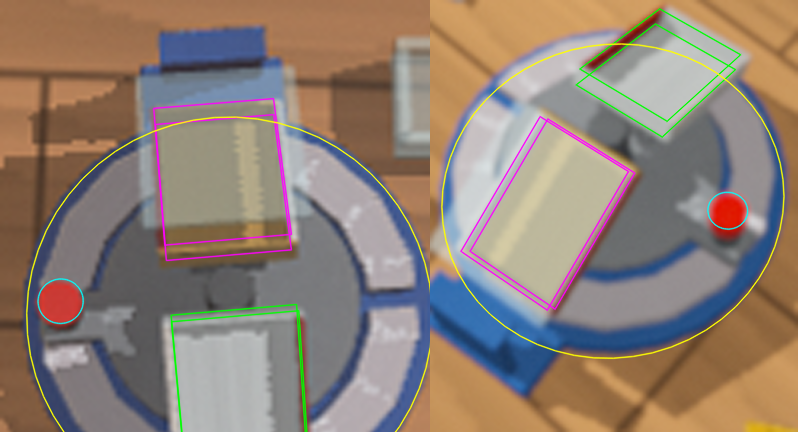

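```bash
python3 - <<'E'
from ov import *
t=lambda p:np.array(p)/3.2+[190,75]-.5*(1-1/3.2)
s=lambda p:np.array(p)/3.2+[165,175]-.5*(1-1/3.2)
P={}
for k,a,b in(("A",(147,255),(255,152)),("B",(258,253),(162,84)),("C",(157,402),(336,72)),("D",(264,396),(250,18)),("post",(200,232),(217,150))):
    P[k]=tri(t(a),s(b));print(k,P[k][0].round(4),round(P[k][1],4))
for a,b in(("A","C"),("B","D"),("B","A"),("D","C")):
    d=P[b][0]-P[a][0];print(a,b,np.linalg.norm(d[:2]),np.arctan2(d[1],d[0]))
print(lane([[-.115,-.04,.016],[-.115,.04,.016],[0,-.04,.016],[0,.04,.016]],(.602,.0067,.12)).round(4))
# joint fit hub: ring + chute outer corners (wall thickness w, height as measured)
def model(p):
    w=p[3];L=lane([[-.115-w,-.04-w,.016],[-.115-w,.04+w,.016],[w,-.04-w,.016],[w,.04+w,.016]],p[:3])
    g=p[2]+np.pi/2;r=[p[0]+.11*np.cos(g),p[1]+.11*np.sin(g),.09];return np.vstack([L,r])
obs=np.array([P[k][0] for k in"ABCD"]+[[.5886,.1169,.0889]])
o=least_squares(lambda p:(model(p)-obs).ravel(),[.6,0,.1,.002],loss="soft_l1",f_scale=.002)
print(o.x.round(4),((model(o.x)-obs)*1000).round(1).tolist())
E
```

```text
A [0.5777 0.0491 0.1043] 0.0009
B [ 0.582  -0.0403  0.1104] 0.002
C [0.4638 0.0378 0.0638] 0.0002
D [ 0.4713 -0.0496  0.0665] 0.0005
post [0.5952 0.0144 0.0919] 0.018
A C 0.1143947328047051 -3.042530999639428
B D 0.11103791738073844 -3.0576388547432534
B A 0.08945352445763606 1.618607737271523
D C 0.0876669829654637 1.6560208476834246
[[ 0.5729  0.0435  0.1251]
 [ 0.5824 -0.0359  0.1251]
 [ 0.4694  0.031   0.0765]
 [ 0.479  -0.0484  0.0765]]
[0.5996 0.0065 0.092  0.0044] [[-2.7, -0.3, 22.7], [1.2, 0.7, 16.5], [-0.5, 0.7, 10.9], [0.2, -0.3, 8.2], [0.9, -0.9, 1.1]]
```

```bash
python3 - <<'E'
from ov import *
T=cv2.imread("top_raw.png")[:,:,::-1].copy();S=cv2.imread("scene_raw.png")[:,:,::-1].copy()
K=6;reg={"top":(255,285,140,205),"scene":(210,255,170,205)};M={}
for n,im in(("top",T),("scene",S)):
    h=cv2.cvtColor(im,cv2.COLOR_RGB2HSV).astype(int);m=((h[...,0]<8)|(h[...,0]>172))&(h[...,1]>110)&(h[...,2]>50)
    x0,x1,y0,y1=reg[n];m=m[y0:y1,x0:x1];M[n]=cv2.resize(m.astype(np.float32),None,fx=K,fy=K)>.5
    ys,xs=np.nonzero(m);print(n,m.sum(),xs.min()+x0,xs.max()+x0,ys.min()+y0,ys.max()+y0)
ringo=np.array([.5886,.1169])
def cost(p,sep=False):
    w=p[3];Q={"scene":[[[0,.04,0],[-.115,.04,0],[-.115,.04,.016],[0,.04,.016]],[[0,.04,.016],[-.115,.04,.016],[-.115,.04+w,.016],[0,.04+w,.016]]],
      "top":[[[0,.04,.016],[-.115,.04,.016],[-.115,.04+w,.016],[0,.04+w,.016]],[[0,.04+w,0],[-.115,.04+w,0],[-.115,.04+w,.016],[0,.04+w,.016]],[[0,.04,0],[-.115,.04,0],[-.115,.04,.016],[0,.04,.016]]]}
    e=[]
    for n in Q:
        x0,x1,y0,y1=reg[n];r=np.zeros(M[n].shape,np.uint8)
        for q in Q[n]:
            u=(proj(lane(q,p[:3]),n)-[x0,y0]+.5)*K-.5;cv2.fillConvexPoly(r,cv2.convexHull(np.round(u*16).astype(np.int32)),1,shift=4)
        e.append((M[n]^(r>0)).sum()/M[n].sum())
    g=p[2]+np.pi/2;d=p[:2]+.11*np.array([np.cos(g),np.sin(g)])-ringo
    e.append(d@d/.003**2*.1);return e if sep else sum(e)
for s in([.6,.0065,.09,.003],[.602,.004,.06,.003],[.598,.007,.11,.003]):
    o=minimize(cost,s,method="Nelder-Mead",options=dict(initial_simplex=np.vstack([s]+[np.array(s)+d for d in np.diag([.004,.004,.03,.001])]),xatol=1e-4,fatol=1e-4,maxfev=600))
    print(o.x.round(4),np.round(cost(o.x,True),3))
hub=o.x[:3]
a=overlay(T,"top",hub,4,(195,305,75,213));b=overlay(S,"scene",hub,3.2,(170,280,178,313))
a=cv2.copyMakeBorder(a,0,0,0,0,0);b=cv2.copyMakeBorder(b,0,len(a)-len(b),0,0,0);cv2.imwrite("pics/ov2.png",np.hstack([a,b])[:,:,::-1])
E
```

```text
top 54 269 272 155 197
scene 70 219 241 181 198
[0.6013 0.0067 0.1129 0.001 ] [0.612 0.589 0.01 ]
[0.5988 0.0062 0.1073 0.0011] [0.61  0.51  0.047]
[0.5998 0.0059 0.1021 0.001 ] [0.623 0.489 0.029]
```

View pics/ov2.png

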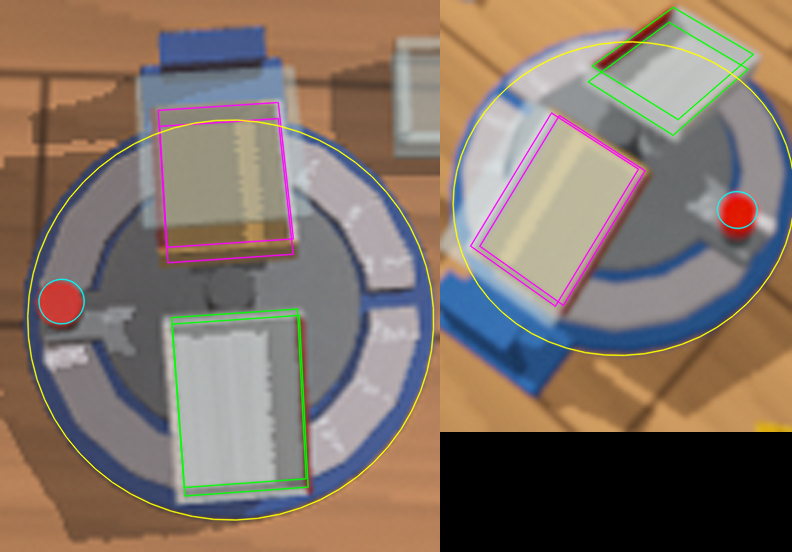

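```bash
cat > pl.py <<'E'
import sys,json
from ov import *
HUB=(.600,.0062,.105)
def Rt(psi,tau=0):
    c,s=np.cos(psi),np.sin(psi);return np.array([[c,s,0],[s,-c,0],[0,0,-1.]])@Ro.from_rotvec([tau,0,0]).as_matrix()
class Plan:
    def __init__(self):
        s=sense();self.p=np.array(s["tcp_pos"]);self.R=Ro.from_quat(s["tool_rot"]).as_matrix()
        self.tau=np.arctan2(-self.R[2,1],-self.R[2,2]);self.psi=np.arctan2(self.R[1,0],self.R[0,0])
        print("at",self.p.round(4),"psi",round(self.psi,3),"tau",round(self.tau,3),"q6",round(float(s["q"][5]),2),"F",s["force"].round(1),"gap",round(s["finger_gap"]*85,1),"t",round(s["t"],1))
    def to(self,p,psi,tau,jaw,step=.055,n=None,label=""):
        p=np.array(p);d=p-self.p;p0=self.p.copy();a0,t0=self.psi,self.tau
        n=n or max(1,int(np.ceil(max(np.abs(d).max()/step,np.linalg.norm(d)/.06,abs(psi-a0)/.17,abs(tau-t0)/.17))))
        rows=[]
        for k in range(1,n+1):
            f=k/n;Rg=Rt(a0+f*(psi-a0),t0+f*(tau-t0));dd=(self.R.T@(p0+f*d-self.p)).round(3);w=Ro.from_matrix(self.R.T@Rg).as_rotvec().round(2)
            self.p=self.p+self.R@dd;self.R=self.R@Ro.from_rotvec(w).as_matrix()
            rows.append([float(v)+0. for v in dd]+[float(v)+0. for v in w]+[jaw])
        self.psi,self.tau=psi,tau
        print(label,n);print("\n".join(json.dumps(r) for r in rows))
    def hold(self,n,jaw): print("hold",n,jaw)
PSI=HUB[2]+np.pi/2
def place(x,h,y=0):
    """TCP with bar underside h above floor at lane x"""
    return lane([[x,y,h+.001]],HUB)[0],PSI,-np.radians(25)
E
python3 - <<'E'
from pl import *
P=Plan()
P.to([.5566,-.2629,.1],1.869,0,-.3,label="above C")
P.to([.5566,-.2629,.001],1.869,0,-.1,step=.03,label="down")
E
```

```text
at [ 0.1696 -0.6009  0.2304] psi 0.275 tau 0.002 q6 -0.18 F [ 0.3 -0.1 -0.4] gap 84.8 t 0.1
above C 10
[0.046, -0.022, 0.013, 0.0, 0.0, -0.16, -0.3]
[0.05, -0.014, 0.013, 0.0, 0.0, -0.16, -0.3]
[0.051, -0.007, 0.013, 0.0, 0.0, -0.16, -0.3]
[0.051, 0.002, 0.013, 0.0, 0.0, -0.16, -0.3]
[0.05, 0.01, 0.014, 0.0, 0.0, -0.16, -0.3]
[0.048, 0.018, 0.013, 0.0, 0.0, -0.16, -0.3]
[0.045, 0.026, 0.013, 0.0, 0.0, -0.16, -0.3]
[0.04, 0.032, 0.013, 0.0, 0.0, -0.16, -0.3]
[0.034, 0.038, 0.013, 0.0, 0.0, -0.15, -0.3]
[0.029, 0.043, 0.013, 0.0, 0.0, -0.16, -0.3]
down 4
[0.0, 0.0, 0.025, 0.0, 0.0, 0.0, -0.1]
[0.0, 0.0, 0.025, 0.0, 0.0, 0.0, -0.1]
[0.0, 0.0, 0.024, 0.0, 0.0, 0.0, -0.1]
[-0.001, 0.0, 0.025, 0.0, 0.0, 0.0, -0.1]
```

apply_moves --pt "0.046 -0.022 0.013 0 0 -0.16 -0.3" --pt "0.05 -0.014 0.013 0 0 -0.16 -0.3" --pt "0.051 -0.007 0.013 0 0 -0.16 -0.3" --pt "0.051 0.002 0.013 0 0 -0.16 -0.3" --pt "0.05 0.01 0.014 0 0 -0.16 -0.3" --pt "0.048 0.018 0.013 0 0 -0.16 -0.3" --pt "0.045 0.026 0.013 0 0 -0.16 -0.3" --pt "0.04 0.032 0.013 0 0 -0.16 -0.3" --force 60

```text
t: 1.1
tcp_pos: [0.4803, -0.3301, 0.1256]
tool_rot: [0.711, 0.703, -0.0, -0.0]
force: [0.0, -1.5, -0.9]
finger_gap: 0.653
gripper_force: 0.0
```

apply_moves --pt "0.034 0.038 0.013 0 0 -0.15 -0.3" --pt "0.029 0.043 0.013 0 0 -0.16 -0.3" --pt "0 0 0 0 0 0 -0.3" --pt "0 0 0 0 0 0 -0.3"

```text
t: 1.6
tcp_pos: [0.5561, -0.2633, 0.0999]
tool_rot: [0.596, 0.803, -0.0, -0.001]
force: [0.3, -1.4, -0.3]
finger_gap: 0.647
gripper_force: 0.0
```

```bash
python3 - <<'E'
from pl import *
im=snapshot("top")
for k,c,ar,ln,f in bars(im): print(k,c,ln,round(f[0][0],2),f[0][1].round(3))
P=Plan()
P.to([.5566,-.2629,.001],1.869,0,-.1,step=.03,label="down")
E
```

```text
silver [161.8 164.8] [0.071 0.022] 0.08 [0.56  0.256 2.894]
brass [166.6 126.8] [0.072 0.022] 0.11 [0.668 0.248 2.091]
brass [155.2 200.1] [0.073 0.021] 0.07 [ 0.461  0.269 -2.147]
at [ 0.5558 -0.264   0.1002] psi 1.864 tau 0.001 q6 -0.92 F [-0.9 -0.6 -0.5] gap 55.2 t 1.6
down 4
[0.0, 0.0, 0.025, 0.0, 0.0, 0.0, -0.1]
[0.0, 0.001, 0.025, 0.0, 0.0, 0.0, -0.1]
[0.001, 0.0, 0.024, 0.0, 0.0, 0.0, -0.1]
[0.0, 0.0, 0.025, 0.0, 0.0, -0.01, -0.1]
```

apply_moves --pt "0 0 0.025 0 0 0 -0.1" --pt "0 0 0.025 0 0 0 -0.1" --pt "0 0 0.025 0 0 0 -0.1" --pt "0 0 0.023 0 0 0 -0.1"

```text
t: 2.15
tcp_pos: [0.5555, -0.2653, 0.002]
tool_rot: [0.597, 0.802, -0.0, 0.0]
force: [-0.6, -0.2, -0.6]
finger_gap: 0.549
gripper_force: 0.0
```

apply_moves --pt "0 0 0 0 0 0 1" --pt "0 0 0 0 0 0 1" --pt "0 0 0 0 0 0 1" --pt "0 0 0 0 0 0 1"

```text
t: 2.65
tcp_pos: [0.5567, -0.2638, 0.003]
tool_rot: [0.596, 0.803, -0.0, 0.001]
force: [0.5, 0.6, -2.3]
finger_gap: 0.216
gripper_force: 60.5
```

apply_moves --pt "0 0 -0.03 0 0 0 1" --pt "0 0 -0.05 0 0 0 1" --pt "0 0 -0.05 0 0 0 1" --pt "0 0 -0.05 0 0 0 1"

```text
t: 3.15
tcp_pos: [0.5562, -0.2632, 0.1841]
tool_rot: [0.596, 0.803, -0.0, 0.0]
force: [0.9, -0.1, -2.5]
finger_gap: 0.213
gripper_force: 60.5
```

```bash
python3 - <<'E'
from pl import *
P=Plan()
q,a,t=place(-.075,.06);P.to(q,a,t,1,step=.045,label="over");q,a,t=place(-.075,.003);P.to(q,a,t,1,step=.02,label="in")
E
```

```text
at [ 0.5562 -0.2632  0.1841] psi 1.865 tau -0.0 q6 -0.92 F [ 0.9 -0.1 -2.5] gap 18.1 t 3.1
over 6
[0.043, 0.007, 0.006, -0.07, 0.0, 0.03, 1]
[0.044, 0.005, 0.006, -0.08, 0.0, 0.03, 1]
[0.044, 0.004, 0.007, -0.07, -0.01, 0.03, 1]
[0.043, 0.001, 0.006, -0.07, -0.01, 0.03, 1]
[0.044, 0.0, 0.006, -0.07, -0.01, 0.03, 1]
[0.044, -0.002, 0.006, -0.08, -0.01, 0.03, 1]
in 3
[0.0, 0.0, 0.019, 0.0, 0.0, 0.0, 1]
[0.0, 0.0, 0.019, 0.0, 0.0, 0.0, 1]
[0.0, 0.0, 0.019, 0.0, 0.0, 0.0, 1]
```

apply_moves --pt "0.043 0.007 0.006 -0.07 0 0.03 1" --pt "0.044 0.005 0.006 -0.08 0 0.03 1" --pt "0.044 0.004 0.007 -0.07 -0.01 0.03 1" --pt "0.043 0.001 0.006 -0.07 -0.01 0.03 1" --pt "0.044 0 0.006 -0.07 -0.01 0.03 1" --pt "0.044 -0.002 0.006 -0.08 -0.01 0.03 1" --pt "0 0 0.018 0 0 0 1" --pt "0 0 0.018 0 0 0 1"

```text
t: 4.15
tcp_pos: [0.5376, -0.0034, 0.1151]
tool_rot: [0.65, 0.729, 0.162, 0.143]
force: [0.0, -0.1, -2.0]
finger_gap: 0.211
gripper_force: 60.6
```

apply_moves --pt "0 0 0 0 0 0 1" --pt "0 0 0 0 0 0 1"

```text
t: 4.4
tcp_pos: [0.5376, -0.0042, 0.1153]
tool_rot: [0.65, 0.728, 0.162, 0.143]
force: [-0.7, -0.1, -2.6]
finger_gap: 0.211
gripper_force: 60.5
```

```bash
python3 - <<'E'
from pl import *
P=Plan()
q,a,t=place(-.075,.024);print("want",q.round(4),a,t)
S=snapshot("scene");T=snapshot("top")
a=overlay(T,"top",HUB,4,(205,300,120,213));b=overlay(S,"scene",HUB,5,(205,285,170,245))
h=min(len(a),len(b));cv2.imwrite("pics/p1.png",np.hstack([a[:h],b[:h]])[:,:,::-1]);print(a.shape,b.shape)
q,a,t=place(-.075,.003);P.to(q,a,t,1,step=.02,label="in")
E
```

```text
at [ 0.5376 -0.0042  0.1153] psi 1.684 tau -0.435 q6 -1.33 F [-0.7 -0.1 -2.6] gap 18.0 t 4.4
want [ 0.5358 -0.0006  0.1164] 1.6757963267948965 -0.4363323129985824
(372, 380, 3) (375, 400, 3)
in 1
[0.004, -0.001, 0.019, 0.0, -0.01, 0.01, 1]
```

View pics/p1.png

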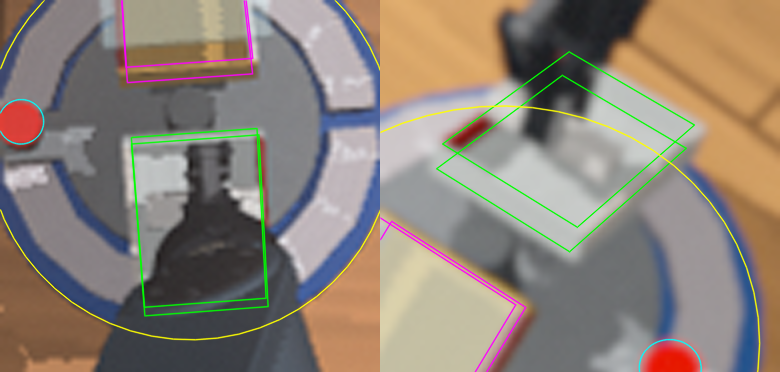

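```bash
python3 - <<'E'
from pl import *
print(sense()["q"].round(2))
S=snapshot("scene");x0,x1,y0,y1=205,275,165,230;K=10
t=cv2.resize(S[y0:y1,x0:x1],None,fx=K,fy=K,interpolation=cv2.INTER_CUBIC)[:600,:790].copy()
s=sense();R=Ro.from_quat(s["tool_rot"]).as_matrix();o=s["tcp_pos"]
for Y,Z,col in((-.036,-.011,(0,255,0)),(.036,-.011,(255,0,255)),(-.026,-.02,(255,255,0))):
    q=(proj(o+R@[Y,0,Z],"scene")[0]-[x0,y0]+.5)*K;cv2.circle(t,tuple(q.astype(int).tolist()),4,col,-1)
cv2.imwrite("pics/p1b.png",t[:,:,::-1])
E
```

```text
[-0.32  0.53  2.08  0.95  0.22 -1.33]
```

View pics/p1b.png

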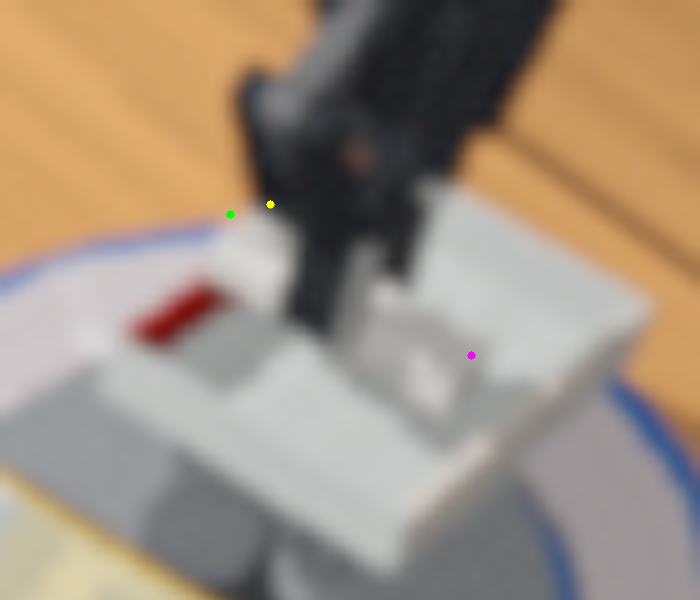

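apply_moves --pt "0.003 -0.001 0 0 -0.01 0.01 1" --pt "0 0 0.008 0 0 0 1" --pt "0 0 0.008 0 0 0 1" --pt "0 0 0.004 0 0 0 1" --pt "0 0 0 0 0 0 1"

```text
t: 5.18
tcp_pos: [0.5447, -0.0004, 0.0962]
tool_rot: [0.655, 0.724, 0.159, 0.145]
force: [-0.1, -0.2, -0.6]
finger_gap: 0.215
gripper_force: 60.6
```

```bash
python3 - <<'E'
from pl import *
P=Plan()
q,a,t=place(-.075,.003);print("want",q.round(4),a)
E
```

```text
at [ 5.447e-01 -4.000e-04  9.620e-02] psi 1.671 tau -0.434 q6 -1.47 F [-0.1 -0.2 -0.6] gap 18.3 t 5.2
want [5.446e-01 4.000e-04 9.730e-02] 1.6757963267948965
```

apply_moves --pt "0 0 0 0 0 0 0.35" --pt "0 0 0 0 0 0 0.35" --pt "0 0 -0.01 0 0 0 0.35" --pt "0 0 -0.03 0 0 0 0.35" --pt "0 0 -0.05 0 0 0 0.35" --pt "0 0 -0.05 0 0 0 0"

```text
t: 5.92
tcp_pos: [0.4853, -0.0065, 0.2245]
tool_rot: [0.655, 0.724, 0.158, 0.146]
force: [0.9, 0.2, -0.0]
finger_gap: 0.498
gripper_force: 0.0
```

```bash
python3 - <<'E'
from pl import *
P=Plan()
P.to([.6568,-.2741,.16],1.37,0,-.2,label="above A")
P.to([.6568,-.2741,.06],1.37,0,-.2,label="dn")
E
```

```text
at [ 0.4853 -0.0065  0.2245] psi 1.67 tau -0.434 q6 -0.82 F [ 0.9  0.2 -0. ] gap 42.4 t 5.9
above A 6
[-0.047, 0.017, 0.02, 0.07, -0.02, 0.05, -0.2]
[-0.046, 0.021, 0.02, 0.07, -0.01, 0.04, -0.2]
[-0.045, 0.024, 0.018, 0.08, -0.02, 0.05, -0.2]
[-0.043, 0.028, 0.017, 0.07, 0.0, 0.05, -0.2]
[-0.042, 0.031, 0.015, 0.07, -0.01, 0.05, -0.2]
[-0.039, 0.034, 0.014, 0.07, 0.0, 0.05, -0.2]
dn 2
[0.0, 0.0, 0.05, 0.0, 0.0, 0.0, -0.2]
[0.0, -0.001, 0.05, 0.0, 0.0, 0.0, -0.2]
```

apply_moves --pt "-0.047 0.017 0.02 0.07 -0.02 0.05 -0.2" --pt "-0.046 0.021 0.02 0.07 -0.01 0.04 -0.2" --pt "-0.045 0.024 0.018 0.08 -0.02 0.05 -0.2" --pt "-0.043 0.028 0.017 0.07 0 0.05 -0.2" --pt "-0.042 0.031 0.015 0.07 -0.01 0.05 -0.2" --pt "-0.039 0.034 0.014 0.07 0 0.05 -0.2" --pt "0 0 0.04 0 0 0 -0.2" --pt "0 0 0 0 0 0 -0.2"

```text
t: 6.92
tcp_pos: [0.6554, -0.2721, 0.1144]
tool_rot: [0.774, 0.633, 0.001, -0.003]
force: [-0.5, 1.4, 0.1]
finger_gap: 0.603
gripper_force: 0.0
```

```bash
cat > lk.py <<'E'
from pl import *
def look(name,ca=0):
    S=snapshot("scene");T=snapshot("top")
    a=overlay(T,"top",HUB,4,(205,300,120,213),ca);b=overlay(S,"scene",HUB,5,(205,285,170,245),ca)
    h=min(len(a),len(b));cv2.imwrite(f"pics/{name}.png",np.hstack([a[:h],b[:h]])[:,:,::-1]);return T,S
E
python3 - <<'E'
from lk import *
T,S=look("p2")
for k,c,ar,ln,f in bars(T): print(k,c,ln,round(f[0][0],2),f[0][1].round(3))
P=Plan()
P.to([.6568,-.2741,.001],1.37,0,-.1,step=.035,label="dn")
E
```

```text
silver [161.8 164.8] [0.071 0.022] 0.08 [0.56  0.256 2.894]
silver [216.7 172.8] [0.075 0.033] 0.39 [ 0.542  0.104 -2.51 ]
brass [166.6 126.8] [0.072 0.022] 0.11 [0.668 0.248 2.091]
brass [155.  199.9] [0.072 0.02 ] 0.09 [ 0.462  0.27  -2.145]
at [ 0.6576 -0.2726  0.1186] psi 1.373 tau -0.003 q6 -0.35 F [0.4 0.3 0.9] gap 50.9 t 7.0
dn 4
[0.0, 0.0, 0.029, 0.0, 0.0, 0.0, -0.1]
[-0.001, 0.0, 0.03, 0.0, 0.0, 0.0, -0.1]
[0.0, -0.001, 0.029, 0.0, 0.0, 0.0, -0.1]
[-0.001, 0.0, 0.03, 0.0, 0.0, 0.0, -0.1]
```

View pics/p2.png

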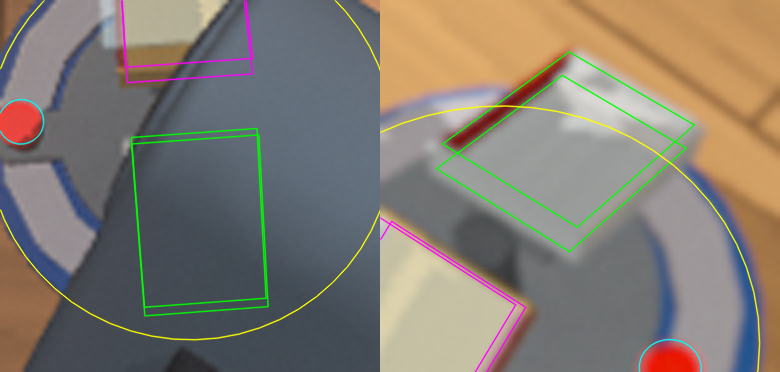

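apply_moves --pt "0 -0.001 0.03 0 0 0 -0.1" --pt "-0.001 0 0.03 0 0 0 -0.1" --pt "0 0 0.03 0 0 0 -0.1" --pt "-0.001 0 0.026 0 0 0 -0.1"

```text
t: 7.52
tcp_pos: [0.6584, -0.2747, 0.0045]
tool_rot: [0.773, 0.634, 0.003, 0.003]
force: [-0.1, 0.6, -0.2]
finger_gap: 0.549
gripper_force: 0.0
```

apply_moves --pt "0 0 0 0 0 0 1" --pt "0 0 0 0 0 0 1" --pt "0 0 0 0 0 0 1" --pt "0 0 0 0 0 0 1"

```text
t: 8.02
tcp_pos: [0.6585, -0.2754, 0.0046]
tool_rot: [0.774, 0.634, 0.003, 0.003]
force: [-1.4, 1.4, 4.2]
finger_gap: 0.208
gripper_force: 60.3
```

apply_moves --pt "0 0 -0.03 0 0 0 1" --pt "0 0 -0.05 0 0 0 1" --pt "0 0 -0.05 0 0 0 1" --pt "0 0 -0.05 0 0 0 1"

```text
t: 8.52
tcp_pos: [0.6563, -0.275, 0.1841]
tool_rot: [0.774, 0.634, 0.002, 0.001]
force: [-0.2, 0.4, -2.1]
finger_gap: 0.209
gripper_force: 59.6
```

```bash
python3 - <<'E'
from pl import *
P=Plan()
q,a,t=place(-.075,.06);P.to(q,a,t,1,step=.045,label="over");P.to(*place(-.075,.024),1,n=1)
E
```

```text
at [ 0.6563 -0.275   0.1841] psi 1.373 tau -0.004 q6 -0.36 F [-0.2  0.4 -2.1] gap 17.7 t 8.5
over 7
[0.034, -0.027, 0.005, -0.06, 0.0, -0.04, 1]
[0.036, -0.025, 0.003, -0.06, 0.0, -0.05, 1]
[0.036, -0.024, 0.002, -0.07, 0.01, -0.04, 1]
[0.038, -0.023, 0.001, -0.06, 0.01, -0.04, 1]
[0.039, -0.021, 0.0, -0.06, 0.01, -0.04, 1]
[0.039, -0.019, -0.001, -0.06, 0.02, -0.04, 1]
[0.04, -0.018, -0.002, -0.06, 0.01, -0.04, 1]
 1
[0.0, 0.0, 0.036, 0.0, 0.0, 0.0, 1]
```

apply_moves --pt "0.034 -0.027 0.005 -0.06 0 -0.04 1" --pt "0.036 -0.025 0.003 -0.06 0 -0.05 1" --pt "0.036 -0.024 0.002 -0.07 0.01 -0.04 1" --pt "0.038 -0.023 0.001 -0.06 0.01 -0.04 1" --pt "0.039 -0.021 0 -0.06 0.01 -0.04 1" --pt "0.039 -0.019 -0.001 -0.06 0.02 -0.04 1" --pt "0.04 -0.018 -0.002 -0.06 0.01 -0.04 1" --pt "0 0 0.018 0 0 0 1"

```text
t: 9.52
tcp_pos: [0.5251, 0.0005, 0.1312]
tool_rot: [0.655, 0.725, 0.158, 0.142]
force: [0.9, -1.2, -1.6]
finger_gap: 0.208
gripper_force: 59.6
```

apply_moves --pt "0 0 0.018 0 0 0 1" --pt "0 0 0 0 0 0 1" --pt "0 0 0 0 0 0 1"

```text
t: 9.9
tcp_pos: [0.5371, -0.0022, 0.1155]
tool_rot: [0.655, 0.724, 0.159, 0.145]
force: [1.3, -0.0, -1.5]
finger_gap: 0.211
gripper_force: 59.5
```

```bash
python3 - <<'E'
from pl import *
P=Plan();print(sense()["q"].round(2))
P.to(*place(-.075,.024),1,n=1);P.to(*place(-.075,.003),1,n=1)
E
```

```text
at [ 0.5371 -0.0022  0.1155] psi 1.67 tau -0.433 q6 -1.28 F [ 1.3 -0.  -1.5] gap 18.0 t 9.9
[-0.31  0.53  2.08  0.92  0.21 -1.28]
 1
[0.002, -0.001, -0.001, 0.0, 0.0, 0.0, 1]
 1
[0.0, 0.0, 0.021, 0.0, 0.0, 0.0, 1]
```

apply_moves --pt "0.002 -0.001 0 0 0 0 1" --pt "0 0 0.008 0 0 0 1" --pt "0 0 0.008 0 0 0 1" --pt "0 0 0.002 0 0 0 1" --pt "0 0 0 0 0 0 1"

```text
t: 10.52
tcp_pos: [0.5434, 0.0005, 0.0985]
tool_rot: [0.656, 0.724, 0.159, 0.145]
force: [-0.4, -0.3, -1.3]
finger_gap: 0.211
gripper_force: 59.6
```

apply_moves --pt "0 0 0 0 0 0 0.35" --pt "0 0 0 0 0 0 0.35" --pt "0 0 -0.01 0 0 0 0.35" --pt "0 0 -0.03 0 0 0 0.35" --pt "0 0 -0.05 0 0 0 0.35" --pt "0 0 -0.05 0 0 0 0"

```text
t: 11.28
tcp_pos: [0.4842, -0.0054, 0.2264]
tool_rot: [0.656, 0.724, 0.158, 0.144]
force: [0.5, -0.4, -0.4]
finger_gap: 0.493
gripper_force: 0.0
```

```bash
python3 - <<'E'
from pl import *
P=Plan();T=snapshot("top");cv2.imwrite("t2.png",T);S=snapshot("scene");np.save("s2.npy",S)
for k,c,ar,ln,f in bars(T): print(k,c,ln,round(f[0][0],2),f[0][1].round(3))
P.to([.5602,.256,.12],2.894,0,-.2,label="above B")
E
```

```text
at [ 0.4842 -0.0054  0.2264] psi 1.669 tau -0.431 q6 -0.8 F [ 0.5 -0.4 -0.4] gap 41.9 t 11.3
silver [161.8 164.8] [0.071 0.022] 0.08 [0.56  0.256 2.894]
brass [166.6 126.5] [0.072 0.021] 0.17 [0.669 0.248 2.077]
brass [155.2 200.1] [0.073 0.021] 0.07 [ 0.461  0.269 -2.147]
brass [343.7 206.4] [0.071 0.02 ] 0.12 [ 0.46  -0.251 -1.598]
above B 8
[0.032, 0.006, 0.017, 0.05, 0.06, -0.14, -0.2]
[0.029, 0.011, 0.019, 0.06, 0.06, -0.14, -0.2]
[0.026, 0.016, 0.02, 0.05, 0.04, -0.15, -0.2]
[0.023, 0.021, 0.019, 0.06, 0.04, -0.15, -0.2]
[0.018, 0.025, 0.019, 0.05, 0.02, -0.15, -0.2]
[0.014, 0.029, 0.018, 0.05, 0.03, -0.15, -0.2]
[0.009, 0.031, 0.017, 0.06, 0.01, -0.15, -0.2]
[0.004, 0.033, 0.015, 0.05, 0.0, -0.16, -0.2]
```

apply_moves --pt "0.032 0.006 0.017 0.05 0.06 -0.14 -0.2" --pt "0.029 0.011 0.019 0.06 0.06 -0.14 -0.2" --pt "0.026 0.016 0.02 0.05 0.04 -0.15 -0.2" --pt "0.023 0.021 0.019 0.06 0.04 -0.15 -0.2" --pt "0.018 0.025 0.019 0.05 0.02 -0.15 -0.2" --pt "0.014 0.029 0.018 0.05 0.03 -0.15 -0.2" --pt "0.009 0.031 0.017 0.06 0.01 -0.15 -0.2" --pt "0.004 0.033 0.015 0.05 0 -0.16 -0.2"

```text
t: 12.38
tcp_pos: [0.562, 0.2574, 0.118]
tool_rot: [0.119, 0.993, 0.001, 0.001]
force: [0.5, -0.6, 0.4]
finger_gap: 0.598
gripper_force: 0.0
```

apply_moves --pt "0 0 0 0 0 0 -0.1" --pt "0 0 0 0 0 0 -0.1"

```text
t: 12.62
tcp_pos: [0.5606, 0.2561, 0.1186]
tool_rot: [0.121, 0.993, 0.001, 0.001]
force: [-0.3, -0.3, -0.2]
finger_gap: 0.548
gripper_force: 0.0
```

```bash
python3 - <<'E'
from lk import *
T,S=look("p3")
P=Plan()
P.to([.5602,.256,.002],2.894,0,-.1,step=.035,label="dn")
E
```

```text
at [0.561  0.2552 0.1194] psi 2.897 tau -0.003 q6 -1.08 F [ 1.   0.3 -0.1] gap 47.1 t 12.7
dn 4
[0.0, 0.0, 0.029, 0.0, 0.0, 0.0, -0.1]
[0.001, 0.0, 0.03, 0.0, 0.0, 0.0, -0.1]
[0.0, 0.0, 0.029, 0.0, 0.0, 0.0, -0.1]
[0.0, 0.0, 0.029, 0.0, 0.0, 0.0, -0.1]
```

View pics/p3.png

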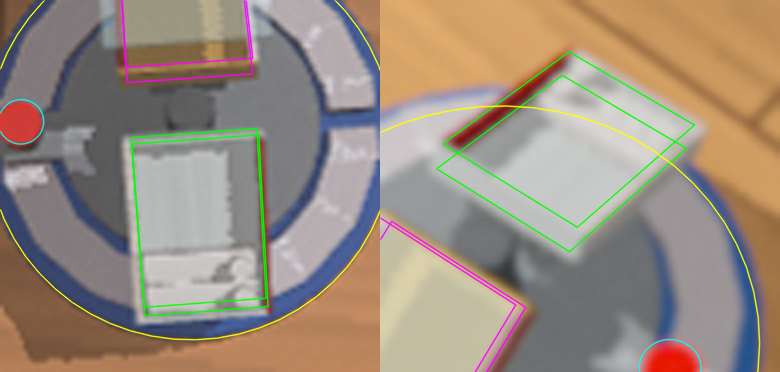

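apply_moves --pt "0 0 0.03 0 0 0 -0.1" --pt "0.001 0 0.03 0 0 0 -0.1" --pt "0 0 0.03 0 0 0 -0.1" --pt "0 0 0.028 0 0 0 -0.1"

```text
t: 13.22
tcp_pos: [0.5611, 0.2552, 0.0013]
tool_rot: [0.123, 0.992, 0.001, 0.002]
force: [0.4, 0.5, -0.1]
finger_gap: 0.55
gripper_force: 0.0
```

apply_moves --pt "0 0 0 0 0 0 1" --pt "0 0 0 0 0 0 1" --pt "0 0 0 0 0 0 1" --pt "0 0 0 0 0 0 1"

```text
t: 13.72
tcp_pos: [0.5611, 0.2567, 0.0023]
tool_rot: [0.121, 0.993, 0.001, 0.002]
force: [-0.3, 0.7, -2.4]
finger_gap: 0.21
gripper_force: 60.5
```

apply_moves --pt "0 0 -0.03 0 0 0 1" --pt "0 0 -0.05 0 0 0 1" --pt "0 0 -0.05 0 0 0 1" --pt "0 0 -0.05 0 0 0 1"

```text
t: 14.22
tcp_pos: [0.5598, 0.2563, 0.1833]
tool_rot: [0.121, 0.993, 0.001, 0.002]
force: [0.7, 1.7, -1.6]
finger_gap: 0.216
gripper_force: 60.6
```

```bash
python3 - <<'E'
from pl import *
P=Plan()
q,a,t=place(-.075,.06);P.to(q,a,t,1,step=.045,label="over")
E
```

```text
at [0.5598 0.2563 0.1833] psi 2.899 tau -0.003 q6 -1.08 F [ 0.7  1.7 -1.6] gap 18.3 t 14.2
over 8
[-0.003, -0.033, 0.004, -0.05, 0.0, 0.15, 1]
[-0.008, -0.031, 0.003, -0.06, -0.01, 0.16, 1]
[-0.013, -0.031, 0.001, -0.05, -0.03, 0.15, 1]
[-0.017, -0.028, -0.001, -0.06, -0.02, 0.15, 1]
[-0.021, -0.025, -0.001, -0.05, -0.04, 0.14, 1]
[-0.025, -0.022, -0.002, -0.06, -0.05, 0.15, 1]
[-0.027, -0.018, -0.001, -0.05, -0.05, 0.14, 1]
[-0.03, -0.014, -0.001, -0.05, -0.06, 0.14, 1]
```

apply_moves --pt "-0.003 -0.033 0.004 -0.05 0 0.15 1" --pt "-0.008 -0.031 0.003 -0.06 -0.01 0.16 1" --pt "-0.013 -0.031 0.001 -0.05 -0.03 0.15 1" --pt "-0.017 -0.028 -0.001 -0.06 -0.02 0.15 1" --pt "-0.021 -0.025 -0.001 -0.05 -0.04 0.14 1" --pt "-0.025 -0.022 -0.002 -0.06 -0.05 0.15 1" --pt "-0.027 -0.018 -0.001 -0.05 -0.05 0.14 1" --pt "-0.03 -0.014 -0.001 -0.05 -0.06 0.14 1"

```text
t: 15.22
tcp_pos: [0.5203, -0.0033, 0.1475]
tool_rot: [0.654, 0.725, 0.16, 0.145]
force: [0.8, 1.6, -1.7]
finger_gap: 0.212
gripper_force: 60.6
```

apply_moves --pt "0 0 0.018 0 0 0 1" --pt "0 0 0.018 0 0 0 1" --pt "0 0 0 0 0 0 1" --pt "0 0 0 0 0 0 1"

```text
t: 15.72
tcp_pos: [0.5355, -0.0001, 0.1148]
tool_rot: [0.652, 0.727, 0.16, 0.144]
force: [-0.3, 0.3, -1.2]
finger_gap: 0.212
gripper_force: 60.6
```

```bash
python3 - <<'E'
from pl import *
P=Plan();print(sense()["q"].round(2))
P.to(*place(-.075,.024),1,n=1);P.to(*place(-.075,.003),1,n=1)
E
```

```text
at [ 5.355e-01 -1.000e-04  1.148e-01] psi 1.681 tau -0.434 q6 -1.32 F [-0.3  0.3 -1.2] gap 18.0 t 15.7
[-0.31  0.53  2.08  0.95  0.21 -1.32]
 1
[0.0, 0.001, -0.001, 0.0, 0.0, 0.0, 1]
 1
[-0.001, 0.0, 0.021, 0.0, 0.0, 0.0, 1]
```

Bar held with its underside at the TCP height +2 mm; go in and release.

apply_moves --pt "0 0.001 0 0 0 0 1" --pt "0 0 0.008 0 0 0 1" --pt "0 0 0.008 0 0 0 1" --pt "0 0 0.002 0 0 0 1" --pt "0 0 0 0 0 0 1"

```text
t: 16.35
tcp_pos: [0.5441, 0.0007, 0.0987]
tool_rot: [0.652, 0.727, 0.16, 0.144]
force: [-0.2, -0.2, -1.5]
finger_gap: 0.211
gripper_force: 60.6
```

apply_moves --pt "0 0 0 0 0 0 0.35" --pt "0 0 0 0 0 0 0.35" --pt "0 0 -0.01 0 0 0 0.35" --pt "0 0 -0.03 0 0 0 0.35" --pt "0 0 -0.05 0 0 0 0.35" --pt "0 0 -0.05 0 0 0 0"

```text
t: 17.1
tcp_pos: [0.4847, -0.0061, 0.2265]
tool_rot: [0.652, 0.727, 0.159, 0.143]
force: [1.0, -0.1, 0.3]
finger_gap: 0.496
gripper_force: 0.0
```

```bash
python3 - <<'E'
from pl import *
P=Plan();print(sense()["q"].round(2))
a=HUB[2]+np.pi/2;r=np.array([HUB[0]+.11*np.cos(a),HUB[1]+.11*np.sin(a)]);print(r)
for psi in (1.676,.105):
    P=Plan();P.to([*r,.15],psi,0,-.3,label=f"above ring {psi}")
E
```

```text
at [ 0.4847 -0.0061  0.2265] psi 1.68 tau -0.432 q6 -0.83 F [ 1.  -0.1  0.3] gap 42.2 t 17.1
[-0.37  0.23  2.09  0.44  0.47 -0.83]
[0.58847121 0.11559418]
at [ 0.4847 -0.0061  0.2265] psi 1.68 tau -0.432 q6 -0.83 F [ 1.  -0.1  0.3] gap 42.2 t 17.1
above ring 1.676 3
[0.037, 0.025, 0.039, 0.14, 0.0, 0.0, -0.3]
[0.036, 0.029, 0.036, 0.15, 0.0, 0.0, -0.3]
[0.037, 0.035, 0.031, 0.14, 0.0, 0.0, -0.3]
at [ 0.4847 -0.0061  0.2265] psi 1.68 tau -0.432 q6 -0.83 F [ 1.  -0.1  0.3] gap 42.2 t 17.1
above ring 0.105 10
[0.011, 0.007, 0.012, 0.04, -0.06, 0.14, -0.3]
[0.013, 0.007, 0.011, 0.05, -0.06, 0.15, -0.3]
[0.014, 0.004, 0.009, 0.04, -0.05, 0.15, -0.3]
[0.015, 0.003, 0.009, 0.04, -0.04, 0.15, -0.3]
[0.015, 0.001, 0.009, 0.05, -0.04, 0.16, -0.3]
[0.016, -0.001, 0.007, 0.04, -0.03, 0.15, -0.3]
[0.016, -0.004, 0.007, 0.04, -0.02, 0.16, -0.3]
[0.016, -0.005, 0.007, 0.04, -0.02, 0.15, -0.3]
[0.014, -0.008, 0.007, 0.05, -0.01, 0.16, -0.3]
[0.013, -0.009, 0.008, 0.04, 0.0, 0.16, -0.3]
```

apply_moves --pt "0.011 0.007 0.012 0.04 -0.06 0.14 -0.2" --pt "0.013 0.007 0.011 0.05 -0.06 0.15 -0.2" --pt "0.014 0.004 0.009 0.04 -0.05 0.15 -0.2" --pt "0.015 0.003 0.009 0.04 -0.04 0.15 -0.2" --pt "0.015 0.001 0.009 0.05 -0.04 0.16 -0.2" --pt "0.016 -0.001 0.007 0.04 -0.03 0.15 -0.2" --pt "0.016 -0.004 0.007 0.04 -0.02 0.16 -0.2" --pt "0.016 -0.005 0.007 0.04 -0.02 0.15 -0.2"

```text
t: 18.1
tcp_pos: [0.5444, 0.0892, 0.174]
tool_rot: [0.955, 0.293, 0.032, 0.044]
force: [0.1, -0.7, -0.2]
finger_gap: 0.599
gripper_force: 0.0
```

apply_moves --pt "0.014 -0.008 0.007 0.05 -0.01 0.16 -0.2" --pt "0.013 -0.009 0.008 0.04 0 0.16 -0.2" --pt "0 0 0 0 0 0 -0.2" --pt "0 0 0 0 0 0 -0.2"

```text
t: 18.6
tcp_pos: [0.5596, 0.1157, 0.1589]
tool_rot: [0.99, 0.142, 0.021, -0.002]
force: [-0.2, -0.7, -0.1]
finger_gap: 0.6
gripper_force: 0.0
```

```bash
cat >> lk.py <<'E'
def profile(im,n="scene",ca=0,side=1):
    g=cv2.cvtColor(im,cv2.COLOR_RGB2HSV)
    xs=np.arange(0,-.116,-.005)
    for y in(-.025,-.01,.005,.026):
        q=proj(lane(np.c_[xs,0*xs+y,0*xs+.012],HUB,side,ca),n).astype(np.float32)
        v=cv2.remap(cv2.GaussianBlur(g,(0,0),.6),q[:,:1],q[:,1:],cv2.INTER_LINEAR)[:,0];print(y,"V",v[:,2].tolist());
        if side==-1: print("   S",v[:,1].tolist())
E
python3 - <<'E'
from lk import *
P=Plan();T,S=look("p4");profile(S);print("top");profile(T,"top")
P.to([.5885,.1156,.078],.105,0,-.2,step=.025,label="dn")
E
```

```text
at [0.5596 0.1157 0.1589] psi 0.284 tau -0.003 q6 1.28 F [-0.2 -0.7 -0.1] gap 51.0 t 18.6
-0.025 V [42, 43, 43, 46, 79, 139, 165, 135, 83, 58, 53, 47, 40, 38, 64, 133, 185, 200, 201, 201, 201, 201, 199, 195]
-0.01 V [56, 59, 61, 64, 67, 65, 63, 62, 55, 45, 39, 56, 112, 171, 195, 199, 201, 203, 203, 203, 203, 203, 201, 196]
0.005 V [133, 122, 107, 86, 65, 48, 41, 38, 54, 113, 179, 210, 215, 209, 201, 198, 201, 204, 204, 203, 204, 203, 201, 196]
0.026 V [156, 177, 190, 201, 206, 205, 202, 199, 194, 191, 190, 199, 207, 196, 173, 157, 154, 155, 155, 155, 155, 160, 177, 192]
top
-0.025 V [174, 206, 207, 206, 196, 206, 208, 210, 210, 206, 207, 206, 176, 187, 193, 192, 192, 192, 192, 192, 190, 153, 145, 166]
-0.01 V [186, 207, 208, 209, 205, 206, 208, 205, 186, 206, 207, 209, 181, 186, 190, 191, 190, 190, 191, 191, 192, 162, 144, 165]
0.005 V [171, 191, 208, 205, 167, 192, 206, 208, 203, 208, 208, 207, 173, 185, 191, 191, 191, 191, 191, 191, 192, 179, 148, 167]
0.026 V [189, 208, 203, 196, 205, 208, 206, 196, 189, 207, 201, 183, 163, 140, 141, 141, 141, 141, 141, 142, 142, 143, 146, 167]
dn 4
[0.006, 0.002, 0.021, 0.0, -0.04, 0.04, -0.2]
[0.007, 0.002, 0.02, 0.0, 0.0, 0.05, -0.2]
[0.007, 0.001, 0.02, 0.0, 0.0, 0.04, -0.2]
[0.007, 0.001, 0.02, 0.0, 0.0, 0.05, -0.2]
```

apply_moves --pt "0.01 0.003 0 0 -0.04 0.06 -0.2" --pt "0.01 0.002 0 0 0 0.06 -0.2" --pt "0.009 0.001 0 0 0 0.06 -0.2" --pt "0 0 0 0 0 0 -0.2"

```text
t: 19.2
tcp_pos: [0.5902, 0.1164, 0.1597]
tool_rot: [0.999, 0.052, 0.002, 0.0]
force: [-0.8, -0.0, -0.0]
finger_gap: 0.599
gripper_force: 0.0
```

```bash
python3 - <<'E'
from lk import *
P=Plan();
P.to([.5885,.1156,.078],.105,0,-.2,step=.025,label="dn")
E
```

```text
at [0.5902 0.1164 0.1597] psi 0.103 tau -0.001 q6 1.48 F [-0.8 -0.  -0. ] gap 50.9 t 19.2
dn 4
[-0.001, 0.0, 0.02, 0.0, 0.0, 0.0, -0.2]
[0.0, 0.0, 0.021, 0.0, 0.0, 0.0, -0.2]
[-0.001, 0.0, 0.02, 0.0, 0.0, 0.0, -0.2]
[0.0, 0.001, 0.021, 0.0, 0.0, 0.0, -0.2]
```

apply_moves --pt "-0.001 0 0.02 0 0 0 -0.2" --pt "0 0 0.021 0 0 0 -0.2" --pt "-0.001 0 0.02 0 0 0 -0.2" --pt "0 0.001 0.02 0 0 0 -0.2" --pt "0 0 0 0 0 0 1" --pt "0 0 0 0 0 0 1" --pt "0 0 0 0 0 0 1" --pt "0 0 0 0 0 0 1" --force 80

```text
t: 20.2
tcp_pos: [0.5869, 0.1167, 0.0783]
tool_rot: [0.999, 0.051, 0.0, -0.001]
force: [-1.1, 5.6, -5.4]
finger_gap: 0.309
gripper_force: 79.2
```

apply_moves --pt "0 0 -0.005 0 0 0 1" --pt "0 0 -0.005 0 0 0 1" --pt "0 0 -0.005 0 0 0 1" --pt "0 0 0 0 0 0 1"

```text
t: 20.7
tcp_pos: [0.5867, 0.1167, 0.0925]
tool_rot: [0.999, 0.051, -0.0, -0.001]
force: [0.9, 4.5, -12.7]
finger_gap: 0.306
gripper_force: 79.3
```

```bash
cat > sw.py <<'E'
from pl import *
def swing(a0,a1,z,n,jaw=1):
    P=Plan();r0=np.linalg.norm(P.p[:2]-HUB[:2]);g0=np.arctan2(P.p[1]-HUB[1],P.p[0]-HUB[0])-HUB[2]-np.pi/2
    print("r",r0.round(4),"angle",g0.round(3))
    for k in range(1,n+1):
        a=a0+(a1-a0)*k/n;g=a+HUB[2]+np.pi/2;psi=HUB[2]+a
        while psi-P.psi>np.pi:psi-=2*np.pi
        while psi-P.psi<-np.pi:psi+=2*np.pi
        P.to([HUB[0]+.11*np.cos(g),HUB[1]+.11*np.sin(g),z],psi,0,jaw,n=1)
E
python3 - <<'E'
from sw import *
swing(0,np.pi/2,sense()["tcp_pos"][2],16)
E
```

```text
at [0.5867 0.1167 0.0925] psi 0.102 tau 0.002 q6 1.48 F [  0.9   4.5 -12.7] gap 26.0 t 20.7
r 0.1113 angle 0.015
 1
[-0.009, 0.002, 0.0, 0.0, 0.0, -0.1, 1]
 1
[-0.011, 0.0, 0.0, 0.0, 0.0, -0.1, 1]
 1
[-0.011, 0.001, 0.0, 0.0, 0.0, -0.1, 1]
 1
[-0.01, 0.0, 0.0, 0.0, 0.0, -0.1, 1]
 1
[-0.011, 0.001, 0.0, 0.0, 0.0, -0.09, 1]
 1
[-0.011, 0.0, 0.0, 0.0, 0.0, -0.1, 1]
 1
[-0.011, 0.001, 0.0, 0.0, 0.0, -0.1, 1]
 1
[-0.011, 0.0, 0.0, 0.0, 0.0, -0.1, 1]
 1
[-0.01, 0.001, 0.0, 0.0, 0.0, -0.1, 1]
 1
[-0.011, 0.0, 0.0, 0.0, 0.0, -0.09, 1]
 1
[-0.011, 0.001, 0.0, 0.0, 0.0, -0.1, 1]
 1
[-0.011, 0.001, 0.0, 0.0, 0.0, -0.1, 1]
 1
[-0.011, 0.0, 0.0, 0.0, 0.0, -0.1, 1]
 1
[-0.01, 0.001, 0.0, 0.0, 0.0, -0.1, 1]
 1
[-0.011, 0.0, 0.0, 0.0, 0.0, -0.1, 1]
 1
[-0.011, 0.001, 0.0, 0.0, 0.0, -0.09, 1]
```

apply_moves --pt "-0.009 0.002 0 0 0 -0.1 1" --pt "-0.011 0 0 0 0 -0.1 1" --pt "-0.011 0.001 0 0 0 -0.1 1" --pt "-0.01 0 0 0 0 -0.1 1" --pt "-0.011 0.001 0 0 0 -0.09 1" --pt "-0.011 0 0 0 0 -0.1 1" --pt "-0.011 0.001 0 0 0 -0.1 1" --pt "0 0 0 0 0 0 1"

```text
t: 21.7
tcp_pos: [0.52, 0.0825, 0.0922]
tool_rot: [0.923, 0.386, -0.002, -0.001]
force: [-3.4, 5.3, -12.4]
finger_gap: 0.307
gripper_force: 79.6
```

```bash
python3 - <<'E'
from sw import *
swing(.687,np.pi/2,.0925,9)
E
```

```text
at [0.52   0.0825 0.0922] psi 0.792 tau 0.003 q6 0.72 F [ -3.4   5.3 -12.4] gap 26.1 t 21.7
r 0.1106 angle 0.705
 1
[-0.009, 0.001, 0.0, 0.0, 0.0, -0.1, 1]
 1
[-0.011, 0.001, 0.0, 0.0, 0.0, -0.1, 1]
 1
[-0.01, 0.0, 0.0, 0.0, 0.0, -0.1, 1]
 1
[-0.011, 0.001, 0.0, 0.0, 0.0, -0.09, 1]
 1
[-0.011, 0.0, 0.0, 0.0, 0.0, -0.1, 1]
 1
[-0.011, 0.001, 0.0, 0.0, 0.0, -0.1, 1]
 1
[-0.01, 0.0, 0.0, 0.0, 0.0, -0.1, 1]
 1
[-0.011, 0.001, 0.0, 0.0, 0.0, -0.1, 1]
 1
[-0.011, 0.0, 0.0, 0.0, 0.0, -0.09, 1]
```

apply_moves --pt "-0.009 0.001 0 0 0 -0.1 1" --pt "-0.011 0.001 0 0 0 -0.1 1" --pt "-0.01 0 0 0 0 -0.1 1" --pt "-0.011 0.001 0 0 0 -0.09 1" --pt "-0.011 0 0 0 0 -0.1 1" --pt "-0.011 0.001 0 0 0 -0.1 1" --pt "-0.01 0 0 0 0 -0.1 1" --pt "-0.011 0.001 0 0 0 -0.1 1"

```text
t: 22.7
tcp_pos: [0.4907, 0.0051, 0.0923]
tool_rot: [0.703, 0.711, -0.001, -0.002]
force: [-5.4, -1.7, -11.7]
finger_gap: 0.31
gripper_force: 79.7
```

apply_moves --pt "-0.011 0 0 0 0 -0.09 1" --pt "0 0 0 0 0 0 1" --pt "0 0 0 0 0 0 1"

```text
t: 23.08
tcp_pos: [0.4914, -0.0056, 0.0925]
tool_rot: [0.671, 0.741, -0.001, -0.001]
force: [-6.0, -2.8, -12.4]
finger_gap: 0.306
gripper_force: 79.8
```

```bash
python3 - <<'E'
from sw import *
swing(np.pi/2,np.pi/2,.0925,1)
for n in("top","scene"):
    im=snapshot(n);N,L,st,ce=cv2.connectedComponentsWithStats(masks(im)["red"].astype(np.uint8));print(n,[(ce[i].round(1).tolist(),int(st[i,4])) for i in range(1,N) if st[i,4]>10])
E
```

```text
at [ 0.4914 -0.0056  0.0925] psi 1.67 tau 0.003 q6 -0.34 F [ -6.   -2.8 -12.4] gap 26.0 t 23.1
r 0.1092 angle -4.709
 1
[0.0, -0.001, 0.0, 0.0, 0.0, -0.01, 1]
top [([286.5, 129.8], 28), ([214.5, 166.6], 24)]
scene [([253.1, 186.2], 57), ([259.4, 222.4], 56), ([183.4, 214.1], 25)]
```

apply_moves --pt "0 0 0.005 0 0 0 1" --pt "0 0 0.005 0 0 0 1" --pt "0 0 0.004 0 0 0 1" --pt "0 0 0 0 0 0 1" --pt "0 0 0 0 0 0 1"

```text
t: 23.8
tcp_pos: [0.4915, -0.0055, 0.079]
tool_rot: [0.671, 0.741, -0.001, -0.001]
force: [-6.5, -1.6, -8.0]
finger_gap: 0.305
gripper_force: 80.1
```

apply_moves --pt "0 0 0 0 0 0 0" --pt "0 0 0 0 0 0 0" --pt "0 0 0 0 0 0 0" --pt "0 0 0 0 0 0 0"

```text
t: 24.3
tcp_pos: [0.4946, -0.0058, 0.0795]
tool_rot: [0.671, 0.742, 0.001, 0.002]
force: [-0.2, -0.6, -0.4]
finger_gap: 0.502
gripper_force: 0.0
```

```bash
python3 - <<'E'
from sw import *
P=Plan()
p={}
for n in("top","scene"):
    im=snapshot(n);m=masks(im)["red"];q=proj([.4905,-.0053,.09],n)[0]
    N,L,st,ce=cv2.connectedComponentsWithStats(m.astype(np.uint8));print(n,q,[(ce[i].round(1).tolist(),int(st[i,4])) for i in range(1,N) if st[i,4]>10])
    p[n]=proj([.4905,-.0053,.1],n)[0]
P.to([.4905,-.0053,.077],1.676,0,0,n=1)
E
```

```text
at [ 0.4946 -0.0058  0.0795] psi 1.672 tau -0.004 q6 -0.34 F [-0.2 -0.6 -0.4] gap 42.6 t 24.3
top [255.66229523 189.64586703] [([286.2, 129.8], 29), ([214.5, 166.6], 24)]
scene [250.68622408 189.33571562] [([252.1, 189.9], 91), ([259.3, 222.3], 54), ([183.2, 214.0], 24)]
 1
[0.001, -0.004, 0.003, 0.0, 0.0, 0.0, 0]
```

apply_moves --pt "0.001 -0.004 0.002 0 0 0 0" --pt "0 0 0 0 0 0 1" --pt "0 0 0 0 0 0 1" --pt "0 0 0 0 0 0 1" --pt "0 0 -0.005 0 0 0 1" --pt "0 0 -0.005 0 0 0 1" --pt "0 0 -0.005 0 0 0 1" --pt "0 0 0 0 0 0 1"

```text
t: 25.4
tcp_pos: [0.491, -0.0052, 0.0912]
tool_rot: [0.671, 0.742, 0.002, 0.002]
force: [6.6, 0.3, -11.5]
finger_gap: 0.307
gripper_force: 79.4
```

```bash
python3 - <<'E'
from sw import *
swing(np.pi/2,np.pi,.0925,16)
E
```

```text
at [ 0.491  -0.0052  0.0912] psi 1.672 tau -0.005 q6 -0.34 F [  6.6   0.3 -11.5] gap 26.1 t 25.4
r 0.1096 angle -4.713
 1
[-0.011, 0.0, -0.001, 0.0, 0.0, -0.1, 1]
 1
[-0.011, 0.001, 0.0, 0.0, 0.0, -0.1, 1]
 1
[-0.01, 0.0, 0.0, 0.0, 0.0, -0.1, 1]
 1
[-0.011, 0.001, 0.0, 0.0, 0.0, -0.1, 1]
 1
[-0.011, 0.0, 0.0, 0.0, 0.0, -0.09, 1]
 1
[-0.011, 0.001, 0.0, 0.0, 0.0, -0.1, 1]
 1
[-0.011, 0.0, 0.0, 0.0, 0.0, -0.1, 1]
 1
[-0.01, 0.001, 0.0, 0.0, 0.0, -0.1, 1]
 1
[-0.011, 0.001, 0.0, 0.0, 0.0, -0.1, 1]
 1
[-0.011, 0.0, 0.0, 0.0, 0.0, -0.1, 1]
 1
[-0.011, 0.001, 0.0, 0.0, 0.0, -0.09, 1]
 1
[-0.01, 0.0, 0.0, 0.0, 0.0, -0.1, 1]
 1
[-0.011, 0.001, 0.0, 0.0, 0.0, -0.1, 1]
 1
[-0.011, 0.0, 0.0, 0.0, 0.0, -0.1, 1]
 1
[-0.011, 0.001, 0.0, 0.0, 0.0, -0.1, 1]
 1
[-0.01, 0.0, 0.0, 0.0, 0.0, -0.09, 1]
```

apply_moves --pt "-0.011 0 -0.001 0 0 -0.1 1" --pt "-0.011 0.001 0 0 0 -0.1 1" --pt "-0.01 0 0 0 0 -0.1 1" --pt "-0.011 0.001 0 0 0 -0.1 1" --pt "-0.011 0 0 0 0 -0.09 1" --pt "-0.011 0.001 0 0 0 -0.1 1" --pt "-0.011 0 0 0 0 -0.1 1" --pt "-0.01 0.001 0 0 0 -0.1 1"

```text
t: 26.4
tcp_pos: [0.5308, -0.0777, 0.0916]
tool_rot: [0.334, 0.943, 0.002, 0.002]
force: [8.6, 4.6, -12.4]
finger_gap: 0.308
gripper_force: 79.6
```

apply_moves --pt "-0.011 0.001 0 0 0 -0.1 1" --pt "-0.011 0 0 0 0 -0.1 1" --pt "-0.011 0.001 0 0 0 -0.09 1" --pt "-0.01 0 0 0 0 -0.1 1" --pt "0 0 0 0 0 0 1"

```text
t: 27.02
tcp_pos: [0.568, -0.0976, 0.091]
tool_rot: [0.146, 0.989, 0.002, 0.001]
force: [8.5, 3.9, -12.0]
finger_gap: 0.311
gripper_force: 79.7
```

```bash
python3 - <<'E'
from sw import *
swing(np.pi*.875,np.pi,.092,4)
E
```

```text
at [ 0.568  -0.0976  0.091 ] psi 2.848 tau -0.005 q6 -1.65 F [  8.5   3.9 -12. ] gap 26.4 t 27.0
r 0.1086 angle -3.546
 1
[-0.012, -0.001, -0.001, 0.0, 0.0, -0.1, 1]
 1
[-0.011, 0.001, 0.0, 0.0, 0.0, -0.1, 1]
 1
[-0.011, 0.0, 0.0, 0.0, 0.0, -0.1, 1]
 1
[-0.01, 0.001, 0.0, 0.0, 0.0, -0.1, 1]
```

apply_moves --pt "-0.012 -0.001 0 0 0 -0.1 1" --pt "-0.011 0 0 0 0 -0.1 1" --pt "-0.011 0 0 0 0 -0.1 1" --pt "-0.01 0.001 0 0 0 -0.1 1" --pt "0 0 0 0 0 0 1" --pt "0 0 0 0 0 0 1"

```text
t: 27.78
tcp_pos: [0.6103, -0.102, 0.0906]
tool_rot: [-0.052, 0.999, 0.003, 0.002]
force: [9.0, 7.8, -10.9]
finger_gap: 0.306
gripper_force: 79.8
```

```bash
python3 - <<'E'
from sw import *
swing(np.pi,np.pi,.092,1)
E
```

```text
at [ 0.6103 -0.102   0.0906] psi -3.037 tau -0.006 q6 -2.03 F [  9.    7.8 -10.9] gap 26.0 t 27.8
r 0.1087 angle -3.151
 1
[-0.001, -0.001, -0.001, 0.01, 0.0, 0.0, 1]
```

apply_moves --pt "-0.001 0 0.005 0 0 0 1" --pt "0 0 0.005 0 0 0 1" --pt "0 0 0.004 0 0 0 1" --pt "0 0 0 0 0 0 1" --pt "0 0 0 0 0 0 1"

```text
t: 28.4
tcp_pos: [0.6111, -0.1019, 0.0777]
tool_rot: [-0.053, 0.999, 0.003, 0.001]
force: [7.1, 7.6, -5.2]
finger_gap: 0.308
gripper_force: 80.6
```

apply_moves --pt "0 0 0 0 0 0 0" --pt "0 0 0 0 0 0 0" --pt "0 0 0 0 0 0 0" --pt "0 0 -0.03 0 0 0 0" --pt "0 0 -0.05 0 0 0 0" --pt "0 0 -0.05 0 0 0 0"

```text
t: 29.15
tcp_pos: [0.61, -0.1055, 0.2104]
tool_rot: [-0.055, 0.998, 0.0, 0.0]
force: [0.8, -0.6, 0.6]
finger_gap: 0.5
gripper_force: 0.0
```

```bash
python3 - <<'E'
from sw import *
P=Plan();print(sense()["q"].round(2))
for n in("top","scene"):
    im=snapshot(n);cv2.imwrite(f"{n}_b.png",im[:,:,::-1]);
    N,L,st,ce=cv2.connectedComponentsWithStats(masks(im)["red"].astype(np.uint8));g=HUB[2]-np.pi/2
    for z in(.09,.1):print(n,proj([HUB[0]+.11*np.cos(g),HUB[1]+.11*np.sin(g),z],n)[0].round(1))
    print([(ce[i].round(1).tolist(),int(st[i,4])) for i in range(1,N) if st[i,4]>10])
    if n=="top":
        for k,c,ar,ln,f in bars(im): print(k,c,ln,round(f[0][0],2),f[0][1].round(3))
P.to([.46,-.2512,.12],-1.585+np.pi*2,0,-.2,label="above brassC alt")
E
```

```text
at [ 0.61   -0.1055  0.2104] psi -3.032 tau -0.0 q6 -2.03 F [ 0.8 -0.6  0.6] gap 42.5 t 29.1
[-0.35  0.54  1.47  0.    1.13 -2.03]
top [294.6 144.5]
top [295.1 143.7]
[]
brass [166.5 126.8] [0.071 0.022] 0.11 [0.669 0.249 2.104]
brass [345.  206.6] [0.064 0.02 ] 0.26 [ 0.459 -0.255 -1.592]
scene [190.4 198.6]
scene [189.8 196.6]
[([230.0, 190.8], 25), ([191.5, 198.8], 88)]
above brassC alt 46
[0.004, -0.003, 0.002, 0.0, 0.0, -0.17, -0.2]
[0.004, -0.002, 0.002, 0.0, 0.0, -0.17, -0.2]
[0.004, -0.002, 0.002, 0.0, 0.0, -0.16, -0.2]
[0.004, 0.0, 0.002, 0.0, 0.0, -0.17, -0.2]
[0.005, 0.0, 0.002, 0.0, 0.0, -0.17, -0.2]
[0.004, 0.001, 0.002, 0.0, 0.0, -0.17, -0.2]
[0.005, 0.001, 0.002, 0.0, 0.0, -0.17, -0.2]
[0.004, 0.002, 0.002, 0.0, 0.0, -0.16, -0.2]
[0.003, 0.003, 0.002, 0.0, 0.0, -0.17, -0.2]
[0.003, 0.004, 0.002, 0.0, 0.0, -0.17, -0.2]
[0.002, 0.004, 0.002, 0.0, 0.0, -0.17, -0.2]
[0.002, 0.004, 0.002, 0.0, 0.0, -0.17, -0.2]
[0.001, 0.004, 0.002, 0.0, 0.0, -0.16, -0.2]
[0.0, 0.005, 0.001, 0.0, 0.0, -0.17, -0.2]
[0.0, 0.005, 0.002, 0.0, 0.0, -0.17, -0.2]
[-0.001, 0.004, 0.002, 0.0, 0.0, -
[... 681 characters left out ...]
 0.0, 0.0, -0.17, -0.2]
[0.0, -0.005, 0.002, 0.0, 0.0, -0.17, -0.2]
[0.0, -0.004, 0.002, 0.0, 0.0, -0.17, -0.2]
[0.001, -0.005, 0.002, 0.0, 0.0, -0.16, -0.2]
[0.001, -0.004, 0.002, 0.0, 0.0, -0.17, -0.2]
[0.002, -0.004, 0.002, 0.0, 0.0, -0.17, -0.2]
[0.003, -0.004, 0.002, 0.0, 0.0, -0.17, -0.2]
[0.004, -0.003, 0.002, 0.0, 0.0, -0.17, -0.2]
[0.003, -0.002, 0.002, 0.0, 0.0, -0.16, -0.2]
[0.005, -0.002, 0.001, 0.0, 0.0, -0.17, -0.2]
[0.004, -0.001, 0.002, 0.0, 0.0, -0.17, -0.2]
[0.005, 0.0, 0.002, 0.0, 0.0, -0.17, -0.2]
[0.004, 0.0, 0.002, 0.0, 0.0, -0.17, -0.2]
[0.004, 0.002, 0.002, 0.0, 0.0, -0.16, -0.2]
[0.005, 0.002, 0.002, 0.0, 0.0, -0.17, -0.2]
[0.003, 0.002, 0.002, 0.0, 0.0, -0.17, -0.2]
```

```bash
python3 - <<'E'
from sw import *
T=cv2.imread("top_b.png")[:,:,::-1].copy()
N,L,st,ce=cv2.connectedComponentsWithStats(masks(T)["brass"].astype(np.uint8))
for i in range(1,N):
    if st[i,4]>40: print(ce[i].round(1),st[i].tolist(),atz(ce[i:i+1],.01)[0].round(3))
S=cv2.imread("scene_b.png")[:,:,::-1].copy()
print("scene")
h=cv2.cvtColor(S,cv2.COLOR_RGB2HSV);m=(abs(h[...,0].astype(int)-23)<5)&(h[...,1]>170)&(h[...,2]>120)
N,L,st,ce=cv2.connectedComponentsWithStats(m.astype(np.uint8))
for i in range(1,N):
    if st[i,4]>40: print(ce[i].round(1),st[i].tolist(),atz(ce[i:i+1],.01,"scene")[0].round(3))
P=Plan();P.psi+=2*np.pi
P.to([.55,.02,.22],2.7,0,-.2,label="mid")
P.to([.6686,.2484,.13],2.078,0,-.2,label="above brassA")
E
```

```text
[166.5 126.8] [154, 119, 26, 17, 195] [0.667 0.248 0.01 ]
[345.1 206.6] [333, 203, 24, 8, 162] [ 0.459 -0.255  0.01 ]
scene
[241.2 200.1] [217, 182, 49, 38, 760] [ 0.497 -0.035  0.01 ]
[339.2 259. ] [331, 246, 18, 27, 228] [0.464 0.27  0.01 ]
[283.1 316.5] [268, 310, 31, 14, 287] [0.669 0.249 0.01 ]
at [ 0.6142 -0.1069  0.216 ] psi -3.031 tau 0.006 q6 -2.03 F [ 0.8  0.  -0.6] gap 42.7 t 29.2
mid 4
[0.012, 0.033, -0.001, 0.0, 0.01, 0.14, -0.2]
[0.017, 0.031, -0.002, 0.0, 0.01, 0.14, -0.2]
[0.022, 0.029, -0.001, 0.0, 0.0, 0.13, -0.2]
[0.024, 0.026, -0.001, -0.01, 0.0, 0.14, -0.2]
above brassA 5
[-0.002, 0.051, 0.018, 0.0, 0.0, 0.13, -0.2]
[0.005, 0.051, 0.018, 0.0, 0.0, 0.12, -0.2]
[0.01, 0.051, 0.019, 0.0, 0.0, 0.12, -0.2]
[0.017, 0.048, 0.018, 0.0, -0.01, 0.13, -0.2]
[0.023, 0.046, 0.018, 0.0, 0.0, 0.12, -0.2]
```

apply_moves --pt "0.012 0.033 -0.001 0 0 0.14 -0.2" --pt "0.017 0.031 -0.002 0 0 0.14 -0.2" --pt "0.022 0.029 -0.001 0 0 0.13 -0.2" --pt "0.024 0.026 -0.001 0 0 0.14 -0.2" --pt "-0.002 0.051 0.018 0 0 0.13 -0.2" --pt "0.005 0.051 0.018 0 0 0.12 -0.2" --pt "0.01 0.051 0.019 0 0 0.12 -0.2" --pt "0.017 0.048 0.018 0 0 0.13 -0.2" --force 60

```text
t: 30.25
tcp_pos: [0.6418, 0.2049, 0.14]
tool_rot: [0.455, 0.891, -0.0, 0.001]
force: [0.3, -0.9, 0.5]
finger_gap: 0.597
gripper_force: 0.0
```

apply_moves --pt "0.023 0.046 0.018 0 0 0.12 -0.2" --pt "0 0 0 0 0 0 -0.1" --pt "0 0 0 0 0 0 -0.1"

```text
t: 30.62
tcp_pos: [0.6643, 0.249, 0.1226]
tool_rot: [0.505, 0.863, -0.0, 0.0]
force: [-0.2, -0.3, 0.6]
finger_gap: 0.551
gripper_force: 0.0
```

```bash
python3 - <<'E'
from sw import *
P=Plan();S=snapshot("scene")
h=cv2.cvtColor(S,cv2.COLOR_RGB2HSV);m=(abs(h[...,0].astype(int)-23)<5)&(h[...,1]>170)&(h[...,2]>120)
N,L,st,ce=cv2.connectedComponentsWithStats(m.astype(np.uint8))
for i in range(1,N):
    if st[i,4]>40: print(ce[i].round(1),st[i].tolist(),atz(ce[i:i+1],.01,"scene")[0].round(3))
P.to([.6686,.2484,.06],2.078,0,-.1,step=.035,label="align")
P.to([.6686,.2484,.002],2.078,0,-.1,step=.035,label="dn")
E
```

```text
at [0.6643 0.249  0.1226] psi 2.083 tau 0.001 q6 -0.31 F [-0.2 -0.3  0.6] gap 46.9 t 30.6
[195.9 152.9] [187, 145, 19, 17, 134] [ 0.462 -0.249  0.01 ]
[241.3 200. ] [217, 182, 49, 38, 786] [ 0.496 -0.035  0.01 ]
[275.1 314.8] [268, 310, 15, 11, 133] [0.679 0.232 0.01 ]
align 2
[-0.001, 0.002, 0.031, 0.0, 0.0, 0.0, -0.1]
[-0.002, 0.001, 0.032, 0.0, 0.0, 0.0, -0.1]
dn 2
[0.0, 0.0, 0.029, 0.0, 0.0, 0.0, -0.1]
[0.001, 0.001, 0.029, 0.0, 0.0, 0.0, -0.1]
```

apply_moves --pt "-0.001 0.002 0.031 0 0 0 -0.1" --pt "-0.002 0.001 0.031 0 0 0 -0.1" --pt "0 0 0.029 0 0 0 -0.1" --pt "0.001 0.001 0.029 0 0 0 -0.1" --pt "0 0 0 0 0 0 1" --pt "0 0 0 0 0 0 1" --pt "0 0 0 0 0 0 1" --pt "0 0 0 0 0 0 1"

```text
t: 31.68
tcp_pos: [0.6706, 0.25, 0.0047]
tool_rot: [0.505, 0.863, 0.001, 0.002]
force: [-0.7, 0.1, -0.5]
finger_gap: 0.211
gripper_force: 59.7
```

apply_moves --pt "0 0 -0.03 0 0 0 1" --pt "0 0 -0.05 0 0 0 1" --pt "0 0 -0.05 0 0 0 1" --pt "0 0 -0.05 0 0 0 1"

```text
t: 32.17
tcp_pos: [0.6694, 0.25, 0.1855]
tool_rot: [0.505, 0.863, 0.001, 0.001]
force: [0.3, 0.6, -1.8]
finger_gap: 0.21
gripper_force: 59.8
```

```bash
python3 - <<'E'
from pl import *
P=Plan()
q,a,t=place(-.075,.06);P.to(q+[0,.03,.03],a,t,1,step=.045,label="via");P.to(q,a,t,1,n=2,label="over")
E
```

```text
at [0.6694 0.25   0.1855] psi 2.082 tau -0.002 q6 -0.31 F [ 0.3  0.6 -1.8] gap 17.9 t 32.2
via 5
[-0.024, -0.048, 0.001, -0.09, 0.0, 0.08, 1]
[-0.028, -0.045, -0.003, -0.08, -0.01, 0.08, 1]
[-0.032, -0.043, -0.006, -0.09, -0.02, 0.08, 1]
[-0.035, -0.039, -0.009, -0.09, -0.03, 0.08, 1]
[-0.038, -0.036, -0.012, -0.08, -0.03, 0.07, 1]
over 2
[-0.015, -0.008, 0.013, 0.0, 0.0, 0.0, 1]
[-0.015, -0.008, 0.013, 0.0, 0.0, 0.0, 1]
```

apply_moves --pt "-0.024 -0.048 0.001 -0.09 0 0.08 1" --pt "-0.028 -0.045 -0.003 -0.08 -0.01 0.08 1" --pt "-0.032 -0.043 -0.006 -0.09 -0.02 0.08 1" --pt "-0.035 -0.039 -0.009 -0.09 -0.03 0.08 1" --pt "-0.038 -0.036 -0.012 -0.08 -0.03 0.07 1" --pt "-0.015 -0.008 0.013 0 0 0 1" --pt "-0.015 -0.008 0.013 0 0 0 1" --pt "0 0 0 0 0 0 1"

```text
t: 33.17
tcp_pos: [0.5203, -0.0035, 0.1468]
tool_rot: [0.653, 0.726, 0.158, 0.145]
force: [-1.0, -0.4, -1.6]
finger_gap: 0.207
gripper_force: 59.8
```

```bash
python3 - <<'E'
from pl import *
P=Plan();print(sense()["q"].round(2))
P.to(*place(-.075,.024),1,n=2);P.to(*place(-.075,.005),1,n=1)
E
```

```text
at [ 0.5203 -0.0035  0.1468] psi 1.675 tau -0.432 q6 -1.09 F [-1.  -0.4 -1.6] gap 17.6 t 33.2
[-0.32  0.45  2.09  0.71  0.26 -1.09]
 2
[0.001, 0.001, 0.017, 0.0, 0.0, 0.0, 1]
[0.0, 0.0, 0.017, 0.0, 0.0, 0.0, 1]
 1
[0.0, 0.001, 0.019, 0.0, 0.0, 0.0, 1]
```

apply_moves --pt "0.001 0.001 0.017 0 0 0 1" --pt "0 0 0.017 0 0 0 1" --pt "0 0 0 0 0 0 1" --pt "0 0 0 0 0 0 1"

```text
t: 33.67
tcp_pos: [0.5355, 0.0004, 0.1173]
tool_rot: [0.652, 0.727, 0.158, 0.145]
force: [0.5, -0.0, -1.2]
finger_gap: 0.211
gripper_force: 59.8
```

```bash
python3 - <<'E'
from pl import *
P=Plan()
P.to(*place(-.075,.024),1,n=1);P.to(*place(-.075,.005),1,n=2)
E
```

```text
at [5.355e-01 4.000e-04 1.173e-01] psi 1.679 tau -0.433 q6 -1.28 F [ 0.5 -0.  -1.2] gap 17.9 t 33.7
 1
[-0.001, 0.0, 0.001, 0.0, 0.0, 0.0, 1]
 2
[0.0, 0.0, 0.009, 0.0, 0.0, 0.0, 1]
[0.0, 0.0, 0.01, 0.0, 0.0, 0.0, 1]
```

apply_moves --pt "0 0 0.009 0 0 0 1" --pt "0 0 0.01 0 0 0 1" --pt "0 0 0 0 0 0 1"

```text
t: 34.05
tcp_pos: [0.5435, 0.0007, 0.0997]
tool_rot: [0.652, 0.727, 0.158, 0.145]
force: [0.7, 0.4, -2.2]
finger_gap: 0.212
gripper_force: 59.8
```

apply_moves --pt "0 0 0 0 0 0 0.35" --pt "0 0 0 0 0 0 0.35" --pt "0 0 -0.01 0 0 0 0.35" --pt "0 0 -0.03 0 0 0 0.35" --pt "0 0 -0.05 0 0 0 0.35" --pt "0 0 -0.05 0 0 0 0"

```text
t: 34.8
tcp_pos: [0.484, -0.0055, 0.2276]
tool_rot: [0.653, 0.727, 0.157, 0.145]
force: [1.2, 0.1, 0.1]
finger_gap: 0.498
gripper_force: 0.0
```

```bash
python3 - <<'E'
from lk import *
P=Plan();T=snapshot("top");S=snapshot("scene")
for k,c,ar,ln,f in bars(T): print(k,c,ln,round(f[0][0],2),f[0][1].round(3))
profile(S,ca=np.pi,side=-1)
P.to([.47,.1,.2],2.5,0,-.2,label="via");P.to([.4613,.2694,.13],4.136,0,-.2,label="above brassB")
E
```

```text
at [ 0.484  -0.0055  0.2276] psi 1.677 tau -0.431 q6 -0.81 F [1.2 0.1 0.1] gap 42.3 t 34.8
brass [155.2 200.1] [0.073 0.021] 0.07 [ 0.461  0.269 -2.139]
brass [343.7 206.5] [0.07 0.02] 0.12 [ 0.459 -0.252 -1.581]
-0.025 V [188, 195, 201, 204, 205, 200, 192, 188, 188, 190, 190, 190, 189, 190, 190, 189, 189, 190, 190, 190, 189, 189, 190, 187]
   S [188, 212, 227, 232, 230, 229, 217, 195, 179, 174, 173, 173, 174, 174, 173, 173, 174, 174, 173, 172, 174, 174, 173, 174]
-0.01 V [192, 198, 202, 205, 205, 199, 193, 191, 191, 191, 192, 192, 192, 192, 192, 191, 191, 191, 192, 191, 191, 191, 190, 186]
   S [190, 215, 229, 232, 229, 227, 215, 191, 177, 173, 173, 173, 173, 174, 173, 173, 173, 172, 173, 173, 173, 173, 173, 175]
0.005 V [184, 186, 196, 203, 205, 199, 191, 188, 189, 191, 192, 191, 192, 191, 191, 191, 192, 191, 192, 192, 192, 192, 190, 186]
   S [191, 215, 230, 231, 229, 227, 213, 190, 175, 173, 173, 173, 174, 173, 173, 174, 174, 173, 173, 174, 173, 173, 174, 175]
0.026 V [195, 193, 192, 198, 198, 179, 154, 143, 141, 143, 144, 144, 144, 144, 144, 144, 145, 146, 146, 146, 146, 152, 168, 181]
   S [222, 231, 230, 228, 225, 224, 210, 190, 183, 180, 179, 179, 179, 180, 179, 179, 179, 178, 179, 177, 178, 179, 177, 175]
via 5
[0.021, -0.003, 0.005, 0.09, 0.07, -0.15, -0.2]
[0.021, 0.001, 0.006, 0.08, 0.05, -0.16, -0.2]
[0.021, 0.005, 0.007, 0.09, 0.03, -0.16, -0.2]
[0.019, 0.009, 0.007, 0.08, 0.02, -0.16, -0.2]
[0.017, 0.011, 0.007, 0.09, 0.01, -0.17, -0.2]
above brassB 10
[0.011, 0.013, 0.007, 0.0, 0.0, -0.16, -0.2]
[0.008, 0.015, 0.007, 0.0, 0.0, -0.16, -0.2]
[0.006, 0.016, 0.007, 0.0, 0.0, -0.17, -0.2]
[0.004, 0.016, 0.007, 0.0, 0.0, -0.16, -0.2]
[0.0, 0.017, 0.007, 0.0, 0.0, -0.16, -0.2]
[-0.002, 0.017, 0.007, 0.0, 0.0, -0.17, -0.2]
[-0.005, 0.016, 0.007, 0.0, 0.0, -0.16, -0.2]
[-0.007, 0.016, 0.007, 0.0, 0.0, -0.16, -0.2]
[-0.01, 0.014, 0.007, 0.0, 0.0, -0.17, -0.2]
[-0.012, 0.012, 0.007, 0.0, 0.0, -0.16, -0.2]
```

apply_moves --pt "0.021 -0.003 0.005 0.09 0.07 -0.15 -0.2" --pt "0.021 0.001 0.006 0.08 0.05 -0.16 -0.2" --pt "0.021 0.005 0.007 0.09 0.03 -0.16 -0.2" --pt "0.019 0.009 0.007 0.08 0.02 -0.16 -0.2" --pt "0.017 0.011 0.007 0.09 0.01 -0.17 -0.2" --pt "0.011 0.013 0.007 0 0 -0.16 -0.2" --pt "0.008 0.015 0.007 0 0 -0.16 -0.2" --pt "0.006 0.016 0.007 0 0 -0.17 -0.2"

```text
t: 35.9
tcp_pos: [0.4688, 0.1521, 0.1768]
tool_rot: [0.073, 0.997, 0.002, 0.001]
force: [0.4, -0.7, -0.2]
finger_gap: 0.597
gripper_force: 0.0
```

apply_moves --pt "0.004 0.016 0.007 0 0 -0.16 -0.2" --pt "0 0.017 0.007 0 0 -0.16 -0.2" --pt "-0.002 0.017 0.007 0 0 -0.17 -0.2" --pt "-0.005 0.016 0.007 0 0 -0.16 -0.2" --pt "-0.007 0.016 0.007 0 0 -0.16 -0.2" --pt "-0.01 0.014 0.007 0 0 -0.17 -0.2" --pt "-0.012 0.012 0.007 0 0 -0.16 -0.1" --pt "0 0 0 0 0 0 -0.1"

```text
t: 36.9
tcp_pos: [0.4625, 0.2709, 0.1279]
tool_rot: [-0.474, 0.881, 0.001, 0.001]
force: [-0.2, -0.0, -0.2]
finger_gap: 0.546
gripper_force: 0.0
```

```bash
python3 - <<'E'
from pl import *
P=Plan();P.psi%=2*np.pi;S=snapshot("scene")
h=cv2.cvtColor(S,cv2.COLOR_RGB2HSV);m=(abs(h[...,0].astype(int)-23)<5)&(h[...,1]>170)&(h[...,2]>120)
N,L,st,ce=cv2.connectedComponentsWithStats(m.astype(np.uint8))
for i in range(1,N):
    if st[i,4]>40: print(ce[i].round(1),st[i].tolist(),atz(ce[i:i+1],.01,"scene")[0].round(3))
P.to([.4613,.2694,.06],4.14,0,-.1,step=.035,label="align")
P.to([.4613,.2694,.002],4.14,0,-.1,step=.035,label="dn")
E
```

```text
at [0.4625 0.2709 0.1279] psi -2.154 tau 0.0 q6 -2.24 F [-0.2 -0.  -0.2] gap 46.4 t 36.9
[195.9 152.8] [186, 145, 20, 16, 135] [ 0.462 -0.249  0.01 ]
[242.  199.6] [217, 181, 49, 39, 863] [ 0.494 -0.034  0.01 ]
[339.2 259.2] [331, 246, 18, 28, 245] [0.464 0.27  0.01 ]
align 2
[0.001, 0.0, 0.034, 0.0, 0.0, -0.01, -0.1]
[0.001, 0.0, 0.034, 0.0, 0.0, 0.0, -0.1]
dn 2
[0.0, 0.0, 0.029, 0.0, 0.0, 0.0, -0.1]
[0.0, 0.0, 0.029, 0.0, 0.0, 0.0, -0.1]
```

apply_moves --pt "0.001 0 0.034 0 0 -0.01 -0.1" --pt "0.001 0 0.034 0 0 0 -0.1" --pt "0 0 0.029 0 0 0 -0.1" --pt "0 0 0.028 0 0 0 -0.1" --pt "0 0 0 0 0 0 1" --pt "0 0 0 0 0 0 1" --pt "0 0 0 0 0 0 1" --pt "0 0 0 0 0 0 1"

```text
t: 37.95
tcp_pos: [0.463, 0.2691, 0.0049]
tool_rot: [-0.478, 0.878, 0.0, 0.003]
force: [0.1, -0.2, -0.7]
finger_gap: 0.208
gripper_force: 59.7
```

apply_moves --pt "0 0 -0.03 0 0 0 1" --pt "0 0 -0.05 0 0 0 1" --pt "0 0 -0.05 0 0 0 1" --pt "0 0 -0.05 0 0 0 1"

```text
t: 38.45
tcp_pos: [0.4614, 0.2684, 0.186]
tool_rot: [-0.478, 0.878, 0.0, 0.002]
force: [1.3, 0.8, -1.7]
finger_gap: 0.21
gripper_force: 59.7
```

```bash
python3 - <<'E'
from pl import *
P=Plan();P.psi%=2*np.pi
q,a,t=place(-.075,.06);P.to(q+[0,.03,.03],a,t,1,step=.045,label="via");P.to(q,a,t,1,n=2,label="over")
E
```

```text
at [0.4614 0.2684 0.186 ] psi -2.144 tau 0.002 q6 -2.25 F [ 1.3  0.8 -1.7] gap 17.9 t 38.5
via 15
[0.011, -0.012, 0.0, -0.03, 0.0, 0.16, 1]
[0.01, -0.014, 0.0, -0.03, 0.0, 0.17, 1]
[0.006, -0.015, 0.0, -0.03, -0.02, 0.16, 1]
[0.005, -0.016, -0.001, -0.03, -0.01, 0.17, 1]
[0.001, -0.016, -0.001, -0.03, -0.03, 0.16, 1]
[-0.001, -0.017, -0.002, -0.02, -0.02, 0.16, 1]
[-0.003, -0.016, -0.003, -0.03, -0.03, 0.16, 1]
[-0.007, -0.015, -0.002, -0.03, -0.04, 0.16, 1]
[-0.008, -0.013, -0.003, -0.03, -0.04, 0.16, 1]
[-0.011, -0.012, -0.002, -0.03, -0.04, 0.16, 1]
[-0.013, -0.011, -0.003, -0.03, -0.05, 0.16, 1]
[-0.014, -0.007, -0.002, -0.03, -0.05, 0.15, 1]
[-0.016, -0.006, -0.002, -0.03, -0.06, 0.16, 1]
[-0.016, -0.003, -0.001, -0.03, -0.07, 0.15, 1]
[-0.017, -0.001, 0.001, -0.03, -0.06, 0.15, 1]
over 2
[-0.015, -0.008, 0.013, 0.0, 0.0, 0.0, 1]
[-0.014, -0.007, 0.012, 0.0, 0.0, 0.0, 1]
```

apply_moves --pt "0.011 -0.012 0 -0.03 0 0.16 1" --pt "0.01 -0.014 0 -0.03 0 0.17 1" --pt "0.006 -0.015 0 -0.03 -0.02 0.16 1" --pt "0.005 -0.016 -0.001 -0.03 -0.01 0.17 1" --pt "0.001 -0.016 -0.001 -0.03 -0.03 0.16 1" --pt "-0.001 -0.017 -0.002 -0.02 -0.02 0.16 1" --pt "-0.003 -0.016 -0.003 -0.03 -0.03 0.16 1" --pt "-0.007 -0.015 -0.002 -0.03 -0.04 0.16 1"

```text
t: 39.45
tcp_pos: [0.4939, 0.139, 0.1806]
tool_rot: [0.158, 0.981, 0.113, 0.02]
force: [0.0, -0.1, -1.5]
finger_gap: 0.21
gripper_force: 59.8
```

apply_moves --pt "-0.008 -0.013 -0.003 -0.03 -0.04 0.16 1" --pt "-0.011 -0.012 -0.002 -0.03 -0.04 0.16 1" --pt "-0.013 -0.011 -0.003 -0.03 -0.05 0.16 1" --pt "-0.014 -0.007 -0.002 -0.03 -0.05 0.15 1" --pt "-0.016 -0.006 -0.002 -0.03 -0.06 0.16 1" --pt "-0.016 -0.003 -0.001 -0.03 -0.07 0.15 1" --pt "-0.017 -0.001 0.001 -0.03 -0.06 0.15 1" --pt "0 0 0 0 0 0 1"

```text
t: 40.45
tcp_pos: [0.52, 0.0277, 0.1767]
tool_rot: [0.654, 0.725, 0.163, 0.144]
force: [-0.5, 0.6, -1.2]
finger_gap: 0.21
gripper_force: 59.8
```

```bash
python3 - <<'E'
from pl import *
P=Plan();print(sense()["q"].round(2))
q,a,t=place(-.075,.06);P.to(q,a,t,1,n=2,label="over");P.to(*place(-.075,.024),1,n=2)
E
```

```text
at [0.52   0.0277 0.1767] psi 1.676 tau -0.437 q6 -0.81 F [-0.5  0.6 -1.2] gap 17.9 t 40.5
[-0.25  0.38  2.07  0.51  0.32 -0.81]
over 2
[-0.015, -0.007, 0.012, 0.0, 0.0, 0.0, 1]
[-0.015, -0.007, 0.012, 0.0, 0.0, 0.0, 1]
 2
[0.0, 0.0, 0.018, 0.0, 0.0, 0.0, 1]
[0.0, 0.0, 0.018, 0.0, 0.0, 0.0, 1]
```

apply_moves --pt "-0.015 -0.007 0.012 0 0 0 1" --pt "-0.015 -0.007 0.012 0 0 0 1" --pt "0 0 0.018 0 0 0 1" --pt "0 0 0.018 0 0 0 1" --pt "0 0 0 0 0 0 1" --pt "0 0 0 0 0 0 1"

```text
t: 41.2
tcp_pos: [0.5368, -0.0005, 0.1167]
tool_rot: [0.653, 0.725, 0.163, 0.144]
force: [-0.7, -0.8, -1.6]
finger_gap: 0.208
gripper_force: 59.8
```

```bash
python3 - <<'E'
from pl import *
P=Plan()
P.to(*place(-.075,.024),1,n=1);P.to(*place(-.075,.005),1,n=2)
E
```

```text
at [ 5.368e-01 -5.000e-04  1.167e-01] psi 1.676 tau -0.439 q6 -1.33 F [-0.7 -0.8 -1.6] gap 17.7 t 41.2
 1
[0.0, -0.001, 0.0, 0.0, 0.0, 0.0, 1]
 2
[0.0, 0.0, 0.009, 0.0, 0.0, 0.0, 1]
[0.0, 0.0, 0.01, 0.0, 0.0, 0.0, 1]
```

apply_moves --pt "0 -0.001 0.009 0 0 0 1" --pt "0 0 0.01 0 0 0 1" --pt "0 0 0 0 0 0 1"

```text
t: 41.58
tcp_pos: [0.5438, 0.0004, 0.099]
tool_rot: [0.654, 0.725, 0.163, 0.144]
force: [-0.4, 0.7, -1.7]
finger_gap: 0.217
gripper_force: 59.8
```

apply_moves --pt "0 0 0 0 0 0 0.35" --pt "0 0 0 0 0 0 0.35" --pt "0 0 -0.01 0 0 0 0.35" --pt "0 0 -0.03 0 0 0 0.35" --pt "0 0 -0.05 0 0 0 0.35" --pt "0 0 -0.05 0 0 0 0"

```text
t: 42.32
tcp_pos: [0.4839, -0.0071, 0.2266]
tool_rot: [0.654, 0.725, 0.162, 0.144]
force: [0.3, -0.5, 0.6]
finger_gap: 0.498
gripper_force: 0.0
```

```bash
python3 - <<'E'
from lk import *
P=Plan();T=snapshot("top");S=snapshot("scene")
for k,c,ar,ln,f in bars(T): print(k,c,ln,round(f[0][0],2),f[0][1].round(3))
profile(S,ca=np.pi,side=-1)
P.to([.46,-.2514,.14],-1.585,0,-.2,label="above brassC")
E
```

```text
at [ 0.4839 -0.0071  0.2266] psi 1.673 tau -0.437 q6 -0.84 F [ 0.3 -0.5  0.6] gap 42.3 t 42.3
brass [343.7 206.5] [0.071 0.02 ] 0.12 [ 0.459 -0.252 -1.589]
-0.025 V [189, 196, 201, 203, 204, 204, 203, 204, 204, 199, 191, 185, 187, 189, 189, 189, 189, 189, 190, 190, 190, 190, 190, 187]
   S [188, 212, 228, 233, 227, 227, 231, 232, 230, 229, 218, 193, 177, 174, 172, 173, 175, 174, 175, 174, 172, 173, 173, 176]
-0.01 V [192, 197, 202, 203, 202, 202, 203, 205, 205, 199, 191, 188, 190, 191, 192, 191, 191, 192, 192, 192, 191, 191, 190, 187]
   S [191, 214, 229, 232, 229, 228, 231, 231, 228, 226, 213, 190, 175, 173, 173, 173, 173, 173, 174, 173, 174, 174, 174, 174]
0.005 V [184, 187, 196, 203, 204, 201, 201, 205, 205, 200, 193, 189, 190, 191, 192, 192, 192, 191, 192, 192, 192, 192, 190, 186]
   S [191, 215, 231, 234, 229, 227, 229, 233, 229, 226, 212, 189, 175, 173, 173, 174, 174, 174, 173, 173, 174, 173, 174, 175]
0.026 V [195, 192, 189, 189, 189, 186, 186, 193, 196, 179, 155, 144, 143, 143, 144, 145, 145, 146, 146, 146, 146, 151, 168, 181]
   S [220, 229, 230, 229, 230, 231, 230, 230, 226
[... 331 characters left out ...]
]
[-0.01, 0.005, 0.007, 0.02, -0.05, 0.16, -0.2]
[-0.009, 0.007, 0.007, 0.02, -0.05, 0.15, -0.2]
[-0.007, 0.008, 0.007, 0.02, -0.04, 0.16, -0.2]
[-0.006, 0.01, 0.007, 0.03, -0.04, 0.16, -0.2]
[-0.004, 0.01, 0.007, 0.02, -0.04, 0.16, -0.2]
[-0.001, 0.011, 0.006, 0.02, -0.03, 0.16, -0.2]
[0.0, 0.011, 0.007, 0.02, -0.03, 0.16, -0.2]
[0.002, 0.011, 0.006, 0.02, -0.03, 0.16, -0.2]
[0.005, 0.011, 0.006, 0.03, -0.02, 0.16, -0.2]
[0.006, 0.01, 0.006, 0.02, -0.02, 0.16, -0.2]
[0.007, 0.009, 0.005, 0.02, -0.02, 0.16, -0.2]
[0.01, 0.008, 0.005, 0.02, -0.01, 0.17, -0.2]
[0.01, 0.006, 0.005, 0.02, -0.01, 0.16, -0.2]
[0.011, 0.005, 0.005, 0.03, 0.0, 0.16, -0.2]
[0.012, 0.003, 0.004, 0.02, 0.0, 0.16, -0.2]
```

apply_moves --pt "-0.012 -0.004 0.003 0.02 -0.07 0.15 -0.2" --pt "-0.012 -0.002 0.004 0.02 -0.06 0.15 -0.2" --pt "-0.013 0 0.004 0.02 -0.07 0.15 -0.2" --pt "-0.011 0.001 0.006 0.03 -0.05 0.15 -0.2" --pt "-0.011 0.004 0.005 0.02 -0.06 0.15 -0.2" --pt "-0.01 0.005 0.007 0.02 -0.05 0.16 -0.2" --pt "-0.009 0.007 0.007 0.02 -0.05 0.15 -0.2" --pt "-0.007 0.008 0.007 0.02 -0.04 0.16 -0.2"

```text
t: 43.42
tcp_pos: [0.4816, -0.0973, 0.1907]
tool_rot: [0.966, 0.224, 0.033, 0.128]
force: [0.3, 0.1, 0.0]
finger_gap: 0.602
gripper_force: 0.0
```

apply_moves --pt "-0.006 0.01 0.007 0.03 -0.04 0.16 -0.2" --pt "-0.004 0.01 0.007 0.02 -0.04 0.16 -0.2" --pt "-0.001 0.011 0.006 0.02 -0.03 0.16 -0.2" --pt "0 0.011 0.007 0.02 -0.03 0.16 -0.2" --pt "0.002 0.011 0.006 0.02 -0.03 0.16 -0.2" --pt "0.005 0.011 0.006 0.03 -0.02 0.16 -0.2" --pt "0.006 0.01 0.006 0.02 -0.02 0.16 -0.2" --pt "0.007 0.009 0.005 0.02 -0.02 0.16 -0.2"

```text
t: 44.42
tcp_pos: [0.4809, -0.1956, 0.1566]
tool_rot: [0.911, -0.41, -0.018, 0.035]
force: [0.5, -0.2, -0.4]
finger_gap: 0.598
gripper_force: 0.0
```

apply_moves --pt "0.01 0.008 0.005 0.02 -0.01 0.17 -0.2" --pt "0.01 0.006 0.005 0.02 -0.01 0.16 -0.2" --pt "0.011 0.005 0.005 0.03 0 0.16 -0.2" --pt "0.012 0.003 0.004 0.02 0 0.16 -0.1" --pt "0 0 0 0 0 0 -0.1"

```text
t: 45.05
tcp_pos: [0.4801, -0.2452, 0.1388]
tool_rot: [0.735, -0.679, 0.003, -0.003]
force: [-0.1, 0.3, -0.4]
finger_gap: 0.55
gripper_force: 0.0
```

```bash
python3 - <<'E'
from pl import *
P=Plan();print(sense()["q"].round(2));S=snapshot("scene")
h=cv2.cvtColor(S,cv2.COLOR_RGB2HSV);m=(abs(h[...,0].astype(int)-23)<5)&(h[...,1]>170)&(h[...,2]>120)
N,L,st,ce=cv2.connectedComponentsWithStats(m.astype(np.uint8))
for i in range(1,N):
    if st[i,4]>40: print(ce[i].round(1),st[i].tolist(),atz(ce[i:i+1],.01,"scene")[0].round(3))
P.to([.46,-.2514,.06],-1.583,0,-.1,step=.045,label="align")
P.to([.46,-.2514,.002],-1.583,0,-.1,step=.035,label="dn")
E
```

```text
at [ 0.4801 -0.2452  0.1388] psi -1.492 tau 0.009 q6 2.37 F [-0.1  0.3 -0.4] gap 46.8 t 45.0
[-0.68  0.54  1.74  0.01  0.85  2.37]
[195.8 152.8] [187, 145, 19, 17, 133] [ 0.462 -0.249  0.01 ]
[242.  199.2] [217, 181, 50, 39, 865] [ 0.493 -0.035  0.01 ]
align 2
[0.002, 0.011, 0.039, 0.0, 0.0, 0.05, -0.1]
[0.003, 0.01, 0.04, -0.01, 0.0, 0.04, -0.1]
dn 2
[0.0, 0.0, 0.029, 0.0, 0.0, 0.0, -0.1]
[0.0, 0.0, 0.029, 0.0, 0.0, 0.0, -0.1]
```

apply_moves --pt "0.002 0.011 0.039 0 0 0.05 -0.1" --pt "0.003 0.01 0.039 -0.01 0 0.04 -0.1" --pt "0 0 0 0 0 0 -0.1" --pt "0 0 0 0 0 0 -0.1"

```text
t: 45.6
tcp_pos: [0.4616, -0.251, 0.0623]
tool_rot: [-0.704, 0.71, -0.001, -0.0]
force: [0.0, -0.3, -0.2]
finger_gap: 0.549
gripper_force: 0.0
```

```bash
python3 - <<'E'
from pl import *
P=Plan()
P.to([.46,-.2514,.002],-1.583,0,-.1,step=.035,label="dn")
E
```

```text
at [ 0.4616 -0.251   0.0623] psi -1.58 tau 0.002 q6 2.44 F [ 0.  -0.3 -0.2] gap 46.7 t 45.6
dn 2
[0.0, 0.001, 0.03, 0.0, 0.0, 0.0, -0.1]
[0.0, 0.001, 0.03, 0.0, 0.0, 0.0, -0.1]
```

apply_moves --pt "0 0.001 0.03 0 0 0 -0.1" --pt "0 0 0.029 0 0 0 -0.1" --pt "0 0 0 0 0 0 1" --pt "0 0 0 0 0 0 1" --pt "0 0 0 0 0 0 1" --pt "0 0 0 0 0 0 1"

```text
t: 46.35
tcp_pos: [0.4606, -0.2515, 0.0039]
tool_rot: [-0.703, 0.711, -0.002, -0.0]
force: [-0.2, 1.7, 6.7]
finger_gap: 0.209
gripper_force: 60.4
```

apply_moves --pt "0 0 -0.03 0 0 0 1" --pt "0 0 -0.05 0 0 0 1" --pt "0 0 -0.05 0 0 0 1" --pt "0 0 -0.05 0 0 0 1"

```text
t: 46.85
tcp_pos: [0.4591, -0.2504, 0.1842]
tool_rot: [-0.703, 0.711, -0.0, -0.0]
force: [0.1, -0.2, -1.2]
finger_gap: 0.209
gripper_force: 59.5
```

```bash
python3 - <<'E'
from pl import *
P=Plan()
q,a,t=place(-.075,.06);P.to(q+[-.04,-.03,.04],a,t,1,step=.045,label="via")
E
```

```text
at [ 0.4591 -0.2504  0.1842] psi -1.582 tau -0.0 q6 2.44 F [ 0.1 -0.2 -1.2] gap 17.7 t 46.9
via 20
[-0.011, -0.001, 0.0, -0.02, 0.0, -0.16, 1]
[-0.011, -0.003, -0.001, -0.02, 0.01, -0.17, 1]
[-0.01, -0.004, 0.0, -0.02, 0.0, -0.16, 1]
[-0.009, -0.006, -0.001, -0.03, 0.02, -0.16, 1]
[-0.008, -0.007, 0.0, -0.02, 0.01, -0.16, 1]
[-0.007, -0.009, -0.002, -0.02, 0.02, -0.16, 1]
[-0.005, -0.009, -0.001, -0.02, 0.03, -0.17, 1]
[-0.004, -0.01, -0.002, -0.02, 0.02, -0.16, 1]
[-0.002, -0.011, -0.002, -0.03, 0.03, -0.16, 1]
[0.0, -0.011, -0.002, -0.02, 0.03, -0.16, 1]
[0.002, -0.01, -0.003, -0.02, 0.04, -0.15, 1]
[0.003, -0.01, -0.003, -0.02, 0.04, -0.16, 1]
[0.005, -0.01, -0.003, -0.02, 0.05, -0.16, 1]
[0.006, -0.008, -0.002, -0.03, 0.04, -0.16, 1]
[0.008, -0.007, -0.003, -0.02, 0.05, -0.15, 1]
[0.009, -0.006, -0.002, -0.02, 0.06, -0.15, 1]
[0.01, -0.004, -0.002, -0.02, 0.06, -0.16, 1]
[0.011, -0.003, -0.001, -0.02, 0.06, -0.15, 1]
[0.011, -0.001, -0.001, -0.02, 0.06, -0.15, 1]
[0.011, 0.0, 0.0, -0.03, 0.07, -0.15, 1]
```

apply_moves --pt "-0.011 -0.001 0 -0.02 0 -0.16 1" --pt "-0.011 -0.003 -0.001 -0.02 0.01 -0.17 1" --pt "-0.01 -0.004 0 -0.02 0 -0.16 1" --pt "-0.009 -0.006 -0.001 -0.03 0.02 -0.16 1" --pt "-0.008 -0.007 0 -0.02 0.01 -0.16 1" --pt "-0.007 -0.009 -0.002 -0.02 0.02 -0.16 1" --pt "-0.005 -0.009 -0.001 -0.02 0.03 -0.17 1" --pt "-0.004 -0.01 -0.002 -0.02 0.02 -0.16 1"

```text
t: 47.85
tcp_pos: [0.4674, -0.163, 0.1846]
tool_rot: [0.987, -0.134, -0.013, 0.085]
force: [0.3, 0.7, -1.9]
finger_gap: 0.209
gripper_force: 59.6
```

apply_moves --pt "-0.002 -0.011 -0.002 -0.03 0.03 -0.16 1" --pt "0 -0.011 -0.002 -0.02 0.03 -0.16 1" --pt "0.002 -0.01 -0.003 -0.02 0.04 -0.15 1" --pt "0.003 -0.01 -0.003 -0.02 0.04 -0.16 1" --pt "0.005 -0.01 -0.003 -0.02 0.05 -0.16 1" --pt "0.006 -0.008 -0.002 -0.03 0.04 -0.16 1" --pt "0.008 -0.007 -0.003 -0.02 0.05 -0.15 1" --pt "0.009 -0.006 -0.002 -0.02 0.06 -0.15 1"

```text
t: 48.85
tcp_pos: [0.4761, -0.0755, 0.1864]
tool_rot: [0.858, 0.484, 0.086, 0.151]
force: [-0.3, -0.3, -1.3]
finger_gap: 0.213
gripper_force: 59.5
```

apply_moves --pt "0.01 -0.004 -0.002 -0.02 0.06 -0.16 1" --pt "0.011 -0.003 -0.001 -0.02 0.06 -0.15 1" --pt "0.011 -0.001 -0.001 -0.02 0.06 -0.15 1" --pt "0.011 0 0 -0.03 0.07 -0.15 1" --pt "0 0 0 0 0 0 1"

```text
t: 49.48
tcp_pos: [0.4793, -0.0423, 0.1859]
tool_rot: [0.714, 0.671, 0.143, 0.142]
force: [-0.1, 0.5, -1.5]
finger_gap: 0.21
gripper_force: 59.5
```

```bash
python3 - <<'E'
from pl import *
P=Plan();print(sense()["q"].round(2))
q,a,t=place(-.075,.06);P.to(q,a,t,1,n=3,label="over");P.to(*place(-.075,.024),1,n=2)
E
```

```text
at [ 0.4793 -0.0423  0.1859] psi 1.511 tau -0.406 q6 -0.76 F [-0.1  0.5 -1.5] gap 17.8 t 49.5
[-0.42  0.32  2.13  0.45  0.35 -0.76]
over 3
[0.014, 0.007, 0.017, -0.01, 0.01, -0.06, 1]
[0.013, 0.008, 0.016, -0.01, 0.02, -0.05, 1]
[0.013, 0.008, 0.018, -0.01, 0.03, -0.05, 1]
 2
[0.0, 0.0, 0.018, 0.0, 0.0, 0.0, 1]
[0.0, 0.0, 0.018, 0.0, 0.0, 0.0, 1]
```

apply_moves --pt "0.014 0.007 0.017 -0.01 0.01 -0.06 1" --pt "0.013 0.008 0.016 -0.01 0.02 -0.05 1" --pt "0.013 0.008 0.018 -0.01 0.03 -0.05 1" --pt "0 0 0 0 0 0 1" --pt "0 0 0.018 0 0 0 1" --pt "0 0 0.012 0 0 0 1" --pt "0 0 0 0 0 0 1" --pt "0 0 0 0 0 0 1"

```text
t: 50.48
tcp_pos: [0.5342, -0.0009, 0.1221]
tool_rot: [0.65, 0.728, 0.162, 0.144]
force: [-0.4, -0.2, -1.5]
finger_gap: 0.213
gripper_force: 59.5
```

```bash
python3 - <<'E'
from pl import *
P=Plan()
P.to(*place(-.075,.024),1,n=1);P.to(*place(-.075,.005),1,n=2)
E
```

```text
at [ 0.5342 -0.0009  0.1221] psi 1.684 tau -0.438 q6 -1.29 F [-0.4 -0.2 -1.5] gap 18.1 t 50.5
 1
[0.0, -0.001, 0.006, 0.0, 0.0, 0.01, 1]
 2
[0.0, 0.0, 0.009, 0.0, 0.0, 0.0, 1]
[0.0, 0.0, 0.01, 0.0, 0.0, 0.0, 1]
```

apply_moves --pt "0 -0.001 0.006 0 0 0.01 1" --pt "0 0 0.009 0 0 0 1" --pt "0 0 0.01 0 0 0 1" --pt "0 0 0 0 0 0 1"

```text
t: 50.98
tcp_pos: [0.5441, 0.0003, 0.0987]
tool_rot: [0.654, 0.725, 0.163, 0.143]
force: [-0.2, -0.4, -2.2]
finger_gap: 0.21
gripper_force: 59.5
```

apply_moves --pt "0 0 0 0 0 0 0.35" --pt "0 0 0 0 0 0 0.35" --pt "0 0 -0.01 0 0 0 0.35" --pt "0 0 -0.03 0 0 0 0.35" --pt "0 0 -0.05 0 0 0 0.35" --pt "0 0 -0.05 0 0 0 0"

```text
t: 51.72
tcp_pos: [0.4842, -0.0068, 0.2265]
tool_rot: [0.654, 0.725, 0.162, 0.143]
force: [-0.0, -0.6, 0.2]
finger_gap: 0.499
gripper_force: 0.0
```

```bash
python3 - <<'E'
from lk import *
P=Plan();T,S=look("p5",np.pi)
profile(S,ca=np.pi,side=-1)
g=HUB[2]-np.pi/2
P.to([.5,-.08,.2],HUB[2]+np.pi-.5,0,-.2,label="via")
P.to([HUB[0]+.11*np.cos(g),HUB[1]+.11*np.sin(g),.16],HUB[2]+np.pi,0,-.2,label="above ring")
E
```

```text
at [ 0.4842 -0.0068  0.2265] psi 1.675 tau -0.436 q6 -0.84 F [-0.  -0.6  0.2] gap 42.4 t 51.7
-0.025 V [189, 196, 201, 202, 200, 202, 203, 202, 202, 203, 203, 205, 207, 201, 190, 186, 187, 189, 189, 190, 190, 190, 190, 187]
   S [187, 212, 230, 231, 227, 226, 229, 232, 228, 227, 232, 233, 230, 227, 215, 190, 176, 173, 174, 173, 173, 174, 173, 174]
-0.01 V [192, 198, 202, 203, 201, 201, 202, 203, 202, 201, 202, 205, 205, 198, 192, 188, 189, 191, 191, 192, 191, 192, 191, 186]
   S [191, 215, 228, 232, 230, 231, 233, 231, 228, 228, 231, 231, 230, 228, 213, 188, 175, 174, 173, 174, 173, 173, 173, 173]
0.005 V [186, 187, 196, 203, 204, 201, 201, 204, 204, 201, 201, 205, 206, 199, 194, 193, 192, 191, 192, 192, 192, 193, 190, 186]
   S [191, 215, 230, 230, 228, 228, 232, 231, 230, 230, 229, 231, 228, 226, 211, 186, 175, 173, 173, 174, 173, 173, 173, 174]
0.026 V [195, 192, 188, 189, 190, 187, 183, 185, 187, 186, 187, 197, 200, 180, 156, 145, 145, 146, 146, 146, 147, 152, 168, 181]
   S [223, 231, 231, 230, 229, 226, 228, 230, 230, 228, 229, 227, 226, 225, 209, 189, 179, 178, 179, 178, 179, 179, 177, 176]
via 7
[-0.011, -0.001, 0.004, 0.06, 0.06, -0.14, -0.2]
[-0.01, -0.001, 0.003, 0.07, 0.05, -0.15, -0.2]
[-0.011, -0.004, 0.003, 0.06, 0.04, -0.14, -0.2]
[-0.01, -0.004, 0.003, 0.06, 0.03, -0.15, -0.2]
[-0.009, -0.006, 0.003, 0.06, 0.03, -0.15, -0.2]
[-0.009, -0.007, 0.003, 0.07, 0.01, -0.16, -0.2]
[-0.007, -0.008, 0.003, 0.06, 0.0, -0.15, -0.2]
above ring 3
[-0.037, 0.007, 0.013, 0.0, 0.0, -0.17, -0.2]
[-0.038, 0.001, 0.014, 0.0, 0.0, -0.16, -0.2]
[-0.038, -0.005, 0.013, 0.0, 0.0, -0.17, -0.2]
```

View pics/p5.png

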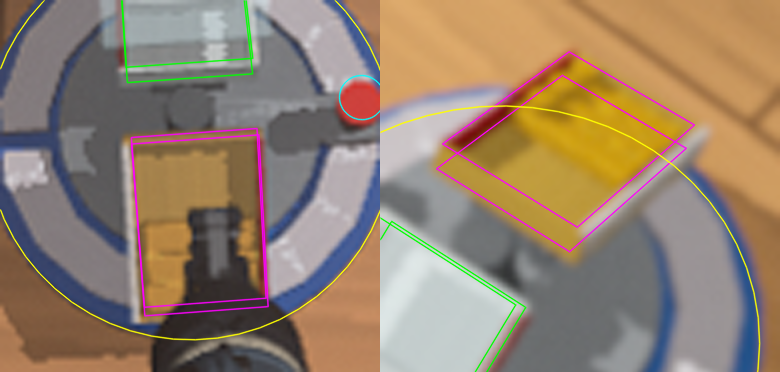

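apply_moves --pt "-0.011 -0.001 0.004 0.06 0.06 -0.14 -0.2" --pt "-0.01 -0.001 0.003 0.07 0.05 -0.15 -0.2" --pt "-0.011 -0.004 0.003 0.06 0.04 -0.14 -0.2" --pt "-0.01 -0.004 0.003 0.06 0.03 -0.15 -0.2" --pt "-0.009 -0.006 0.003 0.06 0.03 -0.15 -0.2" --pt "-0.009 -0.007 0.003 0.07 0.01 -0.16 -0.2" --pt "-0.007 -0.008 0.003 0.06 0 -0.15 -0.2" --pt "0 0 0 0 0 0 -0.2" --force 80

```text
t: 52.82
tcp_pos: [0.501, -0.0792, 0.1977]
tool_rot: [0.196, 0.981, -0.001, 0.002]
force: [-0.7, -0.8, 0.2]
finger_gap: 0.597
gripper_force: 0.0
```

apply_moves --pt "-0.037 0.007 0.013 0 0 -0.17 -0.2" --pt "-0.038 0.001 0.014 0 0 -0.16 -0.2" --pt "-0.038 -0.005 0.013 0 0 -0.17 -0.2" --pt "0 0 0 0 0 0 -0.2" --pt "0 0 0 0 0 0 -0.2"

```text
t: 53.45
tcp_pos: [0.6113, -0.102, 0.1585]
tool_rot: [-0.052, 0.999, -0.001, 0.001]
force: [-0.5, -0.5, -0.8]
finger_gap: 0.6
gripper_force: 0.0
```

```bash
python3 - <<'E'
from pl import *
P=Plan();P.psi%=2*np.pi;g=HUB[2]-np.pi/2;r=[HUB[0]+.11*np.cos(g),HUB[1]+.11*np.sin(g)];print(r)
P.to([*r,.12],HUB[2]+np.pi,0,-.2,n=3,label="align")
P.to([*r,.0785],HUB[2]+np.pi,0,-.2,n=2,label="dn")
E
```

```text
at [ 0.6113 -0.102   0.1585] psi -3.038 tau 0.002 q6 -2.02 F [-0.5 -0.5 -0.8] gap 51.0 t 53.5
[np.float64(0.6115287885711771), np.float64(-0.10319418190233472)]
align 3
[0.0, 0.0, 0.013, 0.0, 0.0, 0.0, -0.2]
[0.0, -0.001, 0.013, 0.0, 0.0, 0.0, -0.2]
[0.0, 0.0, 0.013, 0.0, 0.0, 0.0, -0.2]
dn 2
[0.0, 0.0, 0.021, 0.0, 0.0, 0.0, -0.2]
[0.0, 0.0, 0.02, 0.0, 0.0, 0.0, -0.2]
```

apply_moves --pt "0 -0.001 0.02 0 0 0 -0.2" --pt "0 0 0.02 0 0 0 -0.2" --pt "0 0 0.02 0 0 0 -0.2" --pt "0 0 0.02 0 0 0 -0.2" --pt "0 0 0 0 0 0 1" --pt "0 0 0 0 0 0 1" --pt "0 0 0 0 0 0 1" --pt "0 0 0 0 0 0 1"

```text
t: 54.45
tcp_pos: [0.6113, -0.102, 0.0794]
tool_rot: [-0.053, 0.999, -0.0, 0.0]
force: [-1.5, 4.6, -1.6]
finger_gap: 0.309
gripper_force: 79.2
```

apply_moves --pt "0 0 -0.005 0 0 0 1" --pt "0 0 -0.005 0 0 0 1" --pt "0 0 -0.005 0 0 0 1" --pt "0 0 0 0 0 0 1"

```text
t: 54.95
tcp_pos: [0.6112, -0.102, 0.093]
tool_rot: [-0.053, 0.999, -0.0, 0.0]
force: [0.9, 5.1, -12.0]
finger_gap: 0.305
gripper_force: 79.3
```

```bash
python3 - <<'E'
from sw import *
swing(np.pi,np.pi/2,.093,16)
E
```

```text
at [ 0.6112 -0.102   0.093 ] psi -3.037 tau 0.001 q6 -2.02 F [  0.9   5.1 -12. ] gap 25.9 t 55.0
r 0.1088 angle -3.144
 1
[0.011, -0.001, 0.0, 0.0, 0.0, 0.1, 1]
 1
[0.01, 0.001, 0.0, 0.0, 0.0, 0.1, 1]
 1
[0.011, 0.0, 0.0, 0.0, 0.0, 0.09, 1]
 1
[0.011, 0.001, 0.0, 0.0, 0.0, 0.1, 1]
 1
[0.011, 0.0, 0.0, 0.0, 0.0, 0.1, 1]
 1
[0.011, 0.001, 0.0, 0.0, 0.0, 0.1, 1]
 1
[0.01, 0.001, 0.0, 0.0, 0.0, 0.1, 1]
 1
[0.011, 0.0, 0.0, 0.0, 0.0, 0.1, 1]
 1
[0.011, 0.001, 0.0, 0.0, 0.0, 0.09, 1]
 1
[0.011, 0.0, 0.0, 0.0, 0.0, 0.1, 1]
 1
[0.01, 0.001, 0.0, 0.0, 0.0, 0.1, 1]
 1
[0.011, 0.0, 0.0, 0.0, 0.0, 0.1, 1]
 1
[0.011, 0.001, 0.0, 0.0, 0.0, 0.1, 1]
 1
[0.011, 0.0, 0.0, 0.0, 0.0, 0.09, 1]
 1
[0.01, 0.001, 0.0, 0.0, 0.0, 0.1, 1]
 1
[0.011, 0.0, 0.0, 0.0, 0.0, 0.1, 1]
```

apply_moves --pt "0.011 -0.001 0 0 0 0.1 1" --pt "0.01 0.001 0 0 0 0.1 1" --pt "0.011 0 0 0 0 0.09 1" --pt "0.011 0.001 0 0 0 0.1 1" --pt "0.011 0 0 0 0 0.1 1" --pt "0.011 0.001 0 0 0 0.1 1" --pt "0.01 0.001 0 0 0 0.1 1" --pt "0.011 0 0 0 0 0.1 1"

```text
t: 55.95
tcp_pos: [0.5313, -0.0785, 0.0929]
tool_rot: [0.337, 0.942, 0.0, 0.001]
force: [3.9, 12.0, -11.6]
finger_gap: 0.303
gripper_force: 79.6
```

apply_moves --pt "0.011 0.001 0 0 0 0.09 1" --pt "0.011 0 0 0 0 0.1 1" --pt "0.01 0.001 0 0 0 0.1 1" --pt "0 0 0 0 0 0 1"

```text
t: 56.45
tcp_pos: [0.5098, -0.0551, 0.093]
tool_rot: [0.468, 0.884, -0.0, 0.001]
force: [1.8, 7.3, -11.7]
finger_gap: 0.307
gripper_force: 79.6
```

```bash
python3 - <<'E'
from sw import *
swing(np.pi/2*(1+5/16),np.pi/2,.0925,5)
E
```

```text
at [ 0.5098 -0.0551  0.093 ] psi 2.169 tau -0.0 q6 -0.92 F [  1.8   7.3 -11.7] gap 26.1 t 56.5
r 0.1091 angle -4.22
 1
[0.011, 0.0, 0.0, 0.0, 0.0, 0.1, 1]
 1
[0.011, 0.0, 0.0, 0.0, 0.0, 0.1, 1]
 1
[0.01, 0.001, 0.0, 0.0, 0.0, 0.1, 1]
 1
[0.011, 0.0, 0.0, 0.0, 0.0, 0.09, 1]
 1
[0.011, 0.001, 0.0, 0.0, 0.0, 0.1, 1]
```

apply_moves --pt "0.011 0 0 0 0 0.1 1" --pt "0.011 0 0 0 0 0.1 1" --pt "0.01 0.001 0 0 0 0.1 1" --pt "0.011 0 0 0 0 0.09 1" --pt "0.011 0.001 0 0 0 0.1 1" --pt "0 0 0 0 0 0 1" --pt "0 0 0 0 0 0 1"

```text
t: 57.32
tcp_pos: [0.4911, -0.006, 0.0928]
tool_rot: [0.667, 0.745, -0.0, 0.001]
force: [1.1, 6.9, -12.0]
finger_gap: 0.304
gripper_force: 79.8
```

```bash
python3 - <<'E'
from sw import *
swing(np.pi/2,np.pi/2,.0925,1)
E
```

```text
at [ 0.4911 -0.006   0.0928] psi 1.68 tau -0.001 q6 -0.35 F [  1.1   6.9 -12. ] gap 25.8 t 57.3
r 0.1096 angle -4.706
 1
[0.001, 0.0, 0.0, 0.0, 0.0, 0.0, 1]
```

apply_moves --pt "0.001 0 0 0 0 0 1" --pt "0 0 0.005 0 0 0 1" --pt "0 0 0.005 0 0 0 1" --pt "0 0 0.004 0 0 0 1" --pt "0 0 0 0 0 0 1" --pt "0 0 0 0 0 0 1"

```text
t: 58.08
tcp_pos: [0.4911, -0.0058, 0.0794]
tool_rot: [0.668, 0.744, -0.001, 0.001]
force: [-0.2, 6.9, -5.3]
finger_gap: 0.305
gripper_force: 80.7
```

apply_moves --pt "0 0 0 0 0 0 0" --pt "0 0 0 0 0 0 0" --pt "0 0 0 0 0 0 0" --pt "0 0 -0.03 0 0 0 -0.2" --pt "0 0 -0.05 0 0 0 -0.2" --pt "0 0 -0.05 0 0 0 -0.2" --pt "0 0 -0.03 0 0 0 -0.2" --pt "0 0 0 0 0 0 -0.2"

```text
t: 59.08
tcp_pos: [0.4936, -0.0067, 0.2421]
tool_rot: [0.669, 0.744, 0.002, 0.006]
force: [-0.5, 0.1, -0.6]
finger_gap: 0.596
gripper_force: 0.0
```

```bash
python3 - <<'E'
from lk import *
P=Plan();S=snapshot("scene");T=snapshot("top")
a=overlay(T,"top",HUB,3.5,(195,305,110,213),np.pi/2);b=overlay(S,"scene",HUB,3.5,(165,280,170,275),np.pi/2)
h=min(len(a),len(b));cv2.imwrite("pics/p6.png",np.hstack([a[:h],b[:h]])[:,:,::-1])
N,L,st,ce=cv2.connectedComponentsWithStats(masks(S)["red"].astype(np.uint8));g=HUB[2]+np.pi
for z in(.09,.1):print(proj([HUB[0]+.11*np.cos(g),HUB[1]+.11*np.sin(g),z],"scene")[0].round(1))
print([(ce[i].round(1).tolist(),int(st[i,4])) for i in range(1,N) if st[i,4]>10])
E
```

```text
at [ 0.4936 -0.0067  0.2421] psi 1.677 tau -0.01 q6 -0.34 F [-0.5  0.1 -0.6] gap 50.7 t 59.1
[250.7 189.4]
[250.7 187.3]
[([250.7, 189.9], 82), ([252.2, 215.7], 34), ([182.7, 214.4], 23)]
```

View pics/p6.png

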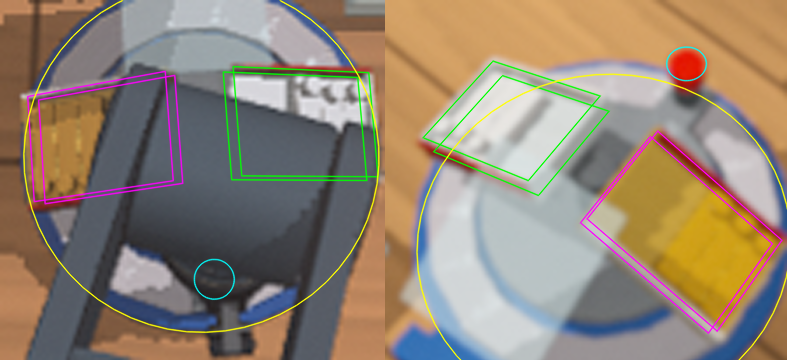

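The last picture shows the carousel in the middle notch with the ring down, at pixel (250.7, 189.9) against a predicted (250.7, 189.4). Three silver bars lie at the low end of one chute and three brass bars at the low end of the other, and the gripper is clear.

```bash
python3 -c "
from station import *
print(sign_off())"
```

```text
the job is handed in; nothing more can be done
None
```

I handed the job in at about 59 s of robot time. All three silver and all three brass bars are at the low end of their own chutes, the carousel is in the middle notch with the pin home, and the robot is clear; sign-off returned no verdict.

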